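# Test a lamp with the spring-return key switch

## Robot

A 6-joint arm with a two-finger parallel gripper is mounted at the origin on the work surface. World frame = base frame: x ahead of the robot, y to its left, z up, the work surface at z = 0. Lengths are in m, angles in rad, forces in N, time in s.
With the tool pointing down it reaches from about 0.35 to 0.85 m from the base axis. Payload 8.1 kg.
Tool frame: the origin (TCP) lies on the centre line of the jaws, within the pads' length; the fingertips stand robot.finger_overhang ahead of it and the grasp point (between the pads) lies 5 mm behind it (robot.finger_overhang is the distance from the TCP to the fingertips, in m); z points along the fingers, y is the direction in which the jaws open and shut (so a half turn about z gives the same grasp; the last joint's range is limited). The gripper opens to 93 mm and grips with 3 to 60 N. Pads are 15 mm wide; open, the fingers measure 128 mm over their backs; the gripper's body (75 mm by 188 mm) begins 65 mm behind the grasp point.
Start: joints at [-1.342, 0.13, 1.488, -0, 1.523, -0.085], TCP at [0.185, -0.571, 0.233] pointing down, gripper open.
Joint ranges: [-2.96, 2.96], [-0.89, 2.26], [0.02, 2.5], [-1.34, 4.48], [0, 2.73], [-2.66, 2.66]. Speed limits (rad/s): [2.39, 2.39, 2.79, 3.14, 3.14, 3.14].

## Interface

Orientations are given as a rotation vector (axis times angle).
In Python, from plant import robot gives the robot as it stands. The module is installed in compiled form; this text tells all that it offers.
- The arm moves only by the tool carry_out, never from a script. Its argument "commands" is a list that holds one entry, the list of rows, each a list of 4 numbers: the shift along the tool's x, y, z in cm, then the turn about the tool's z in degrees. In form: [[[tx, ty, tz, roll], ...]]. A call has 1 to 20 rows; each row shifts and turns the commanded pose from where the row before left it, along the tool's axes as they then stand; what a row does not reach is not made up. A row lasts 1/12 s, in which the tool goes at most 41.7 mm and 7.16 degrees, less where a joint would pass 70% of its speed; a pose out of reach is approached as far as the arm can. A call is refused whole if a number of a shift passes 4.17 or a number of a turn 7.16, either way. A call with a gripper value outside its range is refused whole. "claw" is the finger opening in cm, from 0 to 9.3, set as the call begins (left out, the last holds). The fingers move at their own pace and stop on an object; "grip_force" is the grip in N (left out, the last holds). Time passes only in rows, so rows that do not move let the fingers close. It gives the time, the measured TCP pose, the force and the opening at its end, in the units of the state.
- robot.read_state(): the state, without advancing time (a new reading comes with each control period).
- robot.read_camera(name): name is "scene" or "side" or "wrist"; returns the picture (420x560x3 uint8, red, green, blue); there is no depth.
- robot.camera_params(name): a dict with "mtx" (3x3 intrinsics, pixels), "dist_coeffs" ([k1, k2, p1, p2, k3] as OpenCV has them; the pictures are not rectified), "R" (3x3) and "t" (3): a world point X has camera coordinates R X + t. Camera axes: x right, y down, z forward; pixel columns grow to the right and rows downward; lengths in m; the calibration is good to about 2 mm. A picture is of the moment at which its call begins: read the wrist's pose just before it. camera_params takes no time and is no camera call; for the wrist camera it gives the pose at the moment of the call.
- robot.close_job(): hands the job in, once; it reports no verdict.
The state is a dict: "t": time; "q": joint angles; "dq": joint speeds; "joint_torque": joint torques, N m; "tool_pos": TCP position; "orientation": TCP orientation; "force": force on the tool from outside, world axes, zero at the start; "wrist_torque": the same for the moment, N m; "opening": finger opening in m.
Only numpy, scipy, OpenCV 4.12 (cv2) and the standard library are available. Lean on these libraries where they do the work, as an engineer would, in place of code of your own. Each camera call takes 0.05 s, during which the arm holds its last target.

## Task

Set the wide lamp gently, cap down and fully seated, into the raised test socket and let go of it. Then take the key with the round bow, push it fully home in the key switch, wiggling it past the sticky discs without forcing it, turn it clockwise a full quarter turn to the stop, and finish while still gripping the key and holding it turned against the spring. Leave the other lamp, the other key and everything else where they are.

Things in the scene. Friction and masses are not known exactly. Their poses are not given: they have to be found in the camera images.
- lamp_mid (a point): Wide lamp to be tested: white plastic, bare metal cap, standing cap-down in one of two holes of a cardboard rack. Point on its axis, z up, in the straight round band 60 mm across (from 12 mm below to 15 mm above the point): grip here. Dome top 30 mm above. 46 mm below is the flat shoulder, 39 mm across, that rests on a rim; the cap, 25 mm across, end tapered, goes 26 mm further down. 0.08-0.17 kg.
- lamp: The same wide lamp as a whole; origin on its axis at the shoulder's underside, 46 mm below point lamp_mid; z up.
- socket_rim (a point): Test socket: white ceramic cup, 41 mm outside, bore 30 mm wide and 30 mm deep, on a thin steel post, fixed to the bench. Point: centre of its rim, 94 mm above the bench; z up. The lamp's cap goes in fully and its shoulder then rests on the rim (lamp_mid 46 mm above this point).
- post: The test socket with its post as a whole; origin under its round foot (80 mm across), straight below socket_rim.
- key_bow (a point): Round-bowed key, standing blade-down in one of two slots of a wooden stand (150 x 46 x 36 mm, fixed). Black disc bow 32 mm across, 12 mm thick. Point: middle of the bow, 16 mm below its top, 26 mm above the shoulder that rests on the stand. z up; y is the thickness: grip across y; x runs along the blade's width and the stand's length. 0.06 kg.
- key_shoulder (a point): Same key, same axes: centre of the underside of its steel collar (24 x 16 mm, 4 mm high), the shoulder, 26 mm below key_bow. From it the straight, square-ended blade goes 26.5 mm down: 14 mm wide (x), 4 mm thick (y). It is the same after a half turn about z, so it goes in either way round.
- key: The same round-bowed key as a whole; origin at point key_shoulder.
- keyway (a point): Key switch: round brass plug, 36 mm across, in the middle of the top of a fixed cream steel box (110 x 110 x 70 mm). Point: centre of the slot's mouth on the plug's face, 72 mm above the bench; z up, x along the slot; turns with the plug. Slot 16 mm (x) by 9 mm (y), mouth bevelled 1.5 mm all round. The key is home when its shoulder lies on the plug's face.
- keybox: The cream box; origin under it. In its plug, 12 and 18.5 mm below the face, lie two sticky discs with 16 x 6 mm slots: at first one is 24-27 deg out of line anticlockwise (from above), the next 17-21 deg clockwise. The key, pushed straight, catches on them: press lightly (5-20 N) and wiggle it about the vertical, some 20 deg each way, till it drops past each.
- plug (a joint): Turn of the plug in rad: 0 at rest, grows clockwise seen from above, stop at 1.35. The key turns about 0.25 in it before it takes the plug along, so the stop comes after a quarter turn of the key (about 1.6). A spring (about 0.07 N m at rest, 0.12 N m at the stop, plus a little friction) turns it back when let go.
- slim_lamp: Bystander: a narrower lamp (41 mm across, 88 mm above its shoulder) in the rack's other hole; the holes are 110 mm apart, rack 200 x 100 x 34 mm, shoulders rest on its top. Origin at shoulder.
- flat_key: Bystander: key with a low, wide rectangular bow (40 mm wide, 12 mm thick, top 33 mm above the stand) in the stand's other slot, 72 mm from the round-bowed key along x of the keys. Origin at shoulder.
- tape_roll: Bystander: grey roll of tape lying flat, 64 mm across, 22 mm high; origin under its centre.
- screwdriver: Bystander: screwdriver 180 mm long lying on the bench; origin under its middle.
- mug: Bystander: white mug 76 mm across, 90 mm high; origin under its centre.
- screw_jar: Bystander: clear jar with a steel cap, 60 mm across, 75 mm high; origin under its centre.
Not all that is in view belongs to the job. What is shaped like the key but blue or pink is not meant.

How it is judged:
On the way, in this order (a step that is already met when the one before it is completed fails the run):
1. the wide lamp is seated upright in the test socket and released (horizontal distance between lamp_mid and socket_rim below 0.008 m and z of lamp_mid in the frame of socket_rim below 0.051 m and angle between lamp_mid's own z axis and vertical below 0.12 rad and contact force between the fingers and lamp below 0.05 N), for 0.3 s.
2. the round-bowed key is fully home in the key switch, not yet turned far (horizontal distance between key_shoulder and keyway below 0.004 m and z of key_shoulder in the frame of keyway below 0.003 m and angle between key_bow's own z axis and vertical below 0.15 rad and value of joint plug below 0.7 rad), for 0.1 s.
3. the key, fully home, is turned clockwise to the stop (horizontal distance between key_shoulder and keyway below 0.004 m and z of key_shoulder in the frame of keyway below 0.003 m and angle between key_bow's own z axis and vertical below 0.15 rad and value of joint plug above 1.2 rad), for 0.2 s.
At the end, for the whole second after the job is handed in: Wide lamp in the socket, not touched (8 mm of its axis, shoulder within 5 mm of the rim, tilt < 0.12 rad); round-bowed key home (shoulder within 3 mm of the plug face, 4 mm of its axis, tilt < 0.15), plug turned at least 1.2 rad, fingers gripping the key (all of step 1 and all of step 3 and contact force between the fingers and key above 1 N); the arm keeps its last pose, push and grip.
It fails at once if the key is forced (over 45 N on the key switch) while not yet fully home (contact force between key and keybox above 45 N and z of key_shoulder in the frame of keyway above 0.004 m).
It fails at once if the lamp is slammed into or pressed hard on the socket (over 40 N) (contact force between lamp and post above 40 N).
It fails at once if a bystander is moved by more than 20 mm (distance of any of slim_lamp, flat_key, tape_roll, screwdriver, mug, screw_jar from where it was at the start of the episode above 0.02 m).
It also fails if it takes over 67 s, if anything falls off the work surface, if the arm or the gripper's body presses on something with over 40 N, if the wrist force passes 120 N, or if a joint passes its speed limit or range.

## Working session

There is one attempt and no reset: what is moved stays moved. The work goes in short steps, Python scripts to look and compute and a tool call to move; the robot and the scene stay as the last step left them, time stands still between calls to the robot, and variables do not carry over. Pictures are saved under pics/ and viewed, and the job is handed in when it is done.

Besides the shell and the picture viewer there is one more tool, called after "Emit:" as name([rows], argument=value, ...), one row to a line, values as JSON. carry_out: Moves the arm, as the interface text tells. Its arguments: {"type":"object","properties":{"commands":{"type":"array","items":{"type":"array","items":{"type":"array","items":{"type":"number"}}}},"claw":{"type":"number"},"grip_force":{"type":"number"}},"required":["commands"]}

```bash
mkdir -p pics; ls; python3 - <<'E'
from plant import robot
import cv2,numpy as np
print(robot.read_state(), robot.finger_overhang)
for n in ["scene","side","wrist"]:
    p=robot.camera_params(n); im=robot.read_camera(n)
    cv2.imwrite(f"pics/{n}0.png",im[:,:,::-1])
    print(n,p)
E
```

```text
pics
{'t': 0.0, 'q': array([-1.34240095e+00,  1.31153309e-01,  1.48923853e+00, -1.13995239e-05,
        1.52300490e+00, -8.53754634e-02]), 'dq': array([-0.00173334, -0.00051577,  0.00053929, -0.00348511,  0.00049089,
       -0.00026469]), 'joint_torque': array([-2.72879843e-03, -5.59850657e+01, -4.91760170e+01,  7.66384718e-02,
        3.52250563e-02, -1.36724325e-04]), 'tool_pos': array([ 0.18509943, -0.57017773,  0.2316145 ]), 'orientation': array([-3.10123311e+00, -4.90570559e-01,  2.20188837e-04]), 'force': array([-1.24851695,  0.27774362, -0.04844638]), 'wrist_torque': array([0.05860334, 0.02610555, 0.05544721]), 'opening': 0.0928523750626749} 0.014
scene {'mtx': array([[436.22932802,   0.        , 277.74032149],
       [  0.        , 436.22932802, 206.57414354],
       [  0.        ,   0.        ,   1.        ]]), 'dist_coeffs': array([0.01312791, 0.        , 0.        , 0.        , 0.        ]), 'R': array([[ 0.72298447,  0.69085056, -0.00435541],
       [ 0.55134689, -0.58076793, -0.59893674],
       [-0.41630526,  0.43062062, -0.8007845 ]]), 't': array([-0.42407474, -0.29509
[... 239 characters left out ...]
        ,  0.        ,  0.        ]), 'R': array([[-0.77849014, -0.62752096, -0.01305912],
       [-0.35466797,  0.45696963, -0.81571404],
       [ 0.51784528, -0.63039369, -0.57830794]]), 't': array([0.48211119, 0.29733657, 0.74724982])}
wrist {'mtx': array([[317.58631916,   0.        , 279.52858251],
       [  0.        , 317.58631916, 215.87198639],
       [  0.        ,   0.        ,   1.        ]]), 'dist_coeffs': array([-0.01441769,  0.        ,  0.        ,  0.        ,  0.        ]), 'R': array([[ 0.30715771, -0.95165713, -0.00168905],
       [-0.90942465, -0.29404866,  0.29407854],
       [-0.2803586 , -0.08879243, -0.95577977]]), 't': array([-0.59868421, -0.03374551,  0.39215595])}
```

View pics/scene0.png

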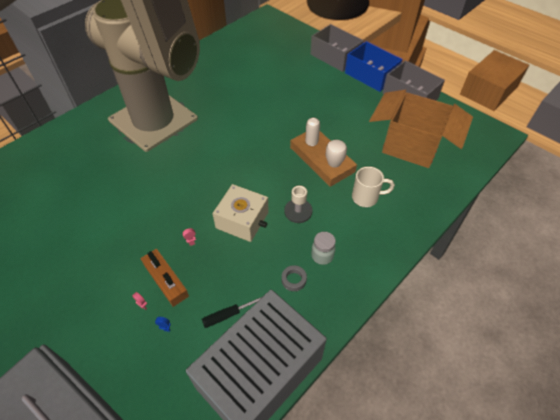

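View pics/side0.png

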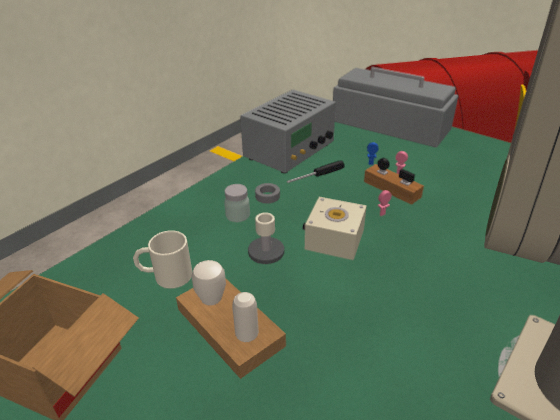

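View pics/wrist0.png

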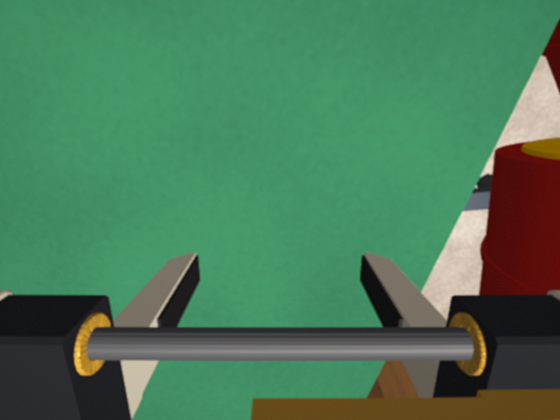

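The scene picture shows the wide lamp at about (336,150), the slim lamp at (313,130), the socket at (299,193), the key box at (241,207) and the key stand at (164,275). The side picture shows the same items. Next I'll take close crops.

```bash
cat > h.py <<'E'
import numpy as np, cv2
from plant import robot
def ray(p,uv):
    u=cv2.undistortPoints(np.array([[uv]],float),p["mtx"],p["dist_coeffs"])[0,0]
    d=p["R"].T@np.array([u[0],u[1],1.0]); c=-p["R"].T@p["t"]
    return c,d/np.linalg.norm(d)
def onz(p,uv,z):
    c,d=ray(p,uv); return c+d*(z-c[2])/d[2]
def tri(p1,uv1,p2,uv2):
    c1,d1=ray(p1,uv1);c2,d2=ray(p2,uv2)
    s=np.linalg.lstsq(np.c_[d1,-d2],c2-c1,rcond=None)[0]
    a=c1+d1*s[0];b=c2+d2*s[1]; return (a+b)/2,np.linalg.norm(a-b)
def proj(p,X):
    return cv2.projectPoints(np.array([X],float),cv2.Rodrigues(p["R"])[0],p["t"],p["mtx"],p["dist_coeffs"])[0][0,0]
def shot(n,f):
    p=robot.camera_params(n); im=robot.read_camera(n)[:,:,::-1].copy(); cv2.imwrite("pics/"+f,im); np.savez("pics/"+f+".npz",**p); return p,im
E
python3 - <<'E'
import cv2,numpy as np
a=cv2.imread("pics/scene0.png");b=cv2.imread("pics/side0.png")
def c(i,x,y,w,h,f):return cv2.resize(i[y:y+h,x:x+w],(400,300),interpolation=cv2.INTER_CUBIC)
t=np.vstack([np.hstack([c(a,280,105,100,75,4),c(b,180,255,120,90,4)]),np.hstack([c(a,125,235,80,60,5),c(b,350,135,80,60,5)])])
cv2.imwrite("pics/crop1.png",t)
t=np.vstack([np.hstack([c(a,200,170,120,90,4),c(b,290,190,100,75,4)]),np.hstack([c(a,270,170,80,60,5),c(b,230,200,80,60,5)])])
cv2.imwrite("pics/crop2.png",t)
E
```

```text
(no output)
```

View pics/crop1.png

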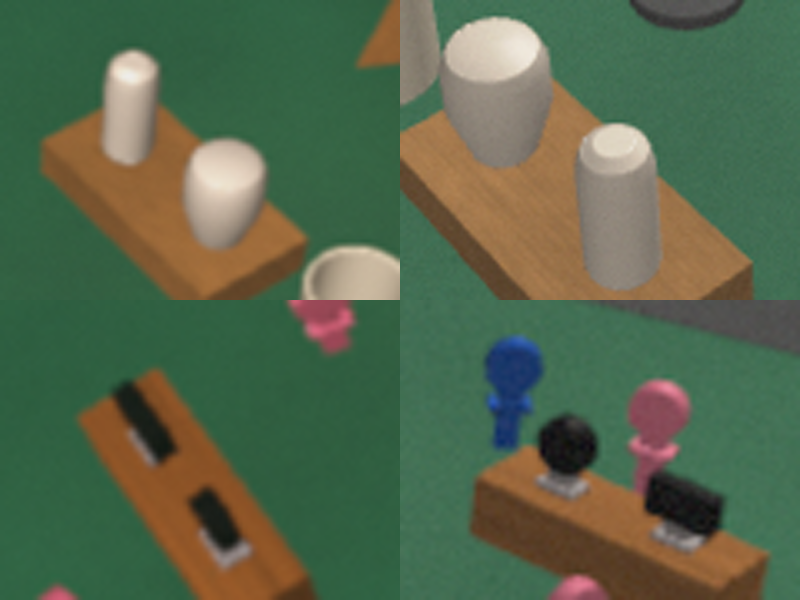

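View pics/crop2.png

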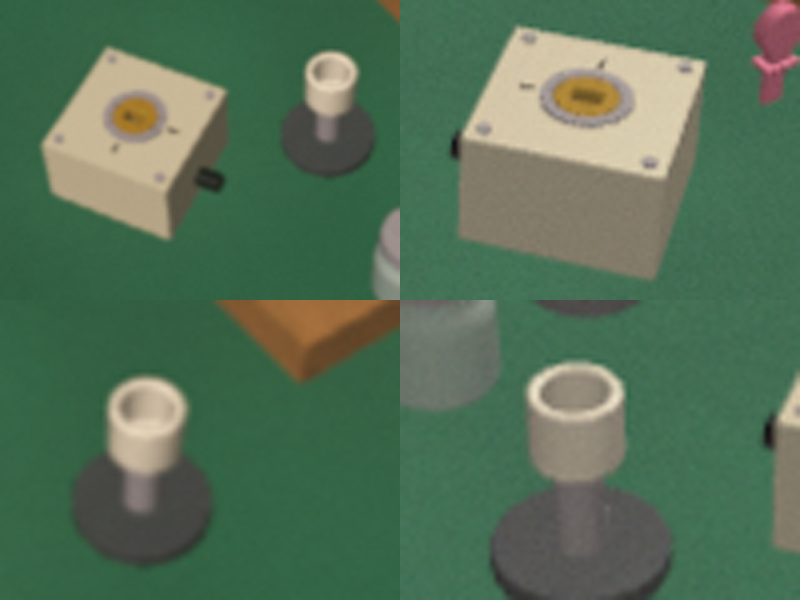

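Things that could be mistaken for the target:
- Key: the round black bow is at scene (168,278) / side (383,164). The flat black key is at scene (155,258) / side (407,176). The blue lookalike is at side (372,150), and the pink ones at side (401,160) and (384,200). I choose the round black one.
- Lamp: the wide one is at scene (336,153) / side (209,282). The slim one is at scene (313,131) / side (245,317), and the mug at scene (368,187). I choose the wide one.

The crops support both choices.

```bash
python3 - <<'E'
from h import *
P=np.load("pics/scene0.png.npz") if 0 else robot.camera_params("scene"); Q=robot.camera_params("side")
np.set_printoptions(precision=4,suppress=True)
for n,a,b,z in [("rim",(299.4,191),(265.2,218.2),.094),("keyway",(240.2,205.1),(336.75,214.25),.072),("bow",(168.3,278),(383.4,164),.062),("flat",(154,257.5),(407,176),.05),("lampneck",(335,164.5),(210,301.5),.034),("lampcen",(336.3,149),(208.5,279),.08)]:
    print(n,tri(P,a,Q,b),onz(P,a,z)[:2],onz(Q,b,z)[:2])
# lamp via masks: silhouettes
for n,p,f,box in [("scene",P,"scene0",(322,135,352,170)),("side",Q,"side0",(190,258,227,306))]:
    im=cv2.imread(f"pics/{f}.png");x0,y0,x1,y1=box
    hsv=cv2.cvtColor(im[y0:y1,x0:x1],cv2.COLOR_BGR2HSV)
    m=((hsv[...,1]<75)&(hsv[...,2]>90)).astype(np.uint8)
    k,l,st,ce=cv2.connectedComponentsWithStats(m); i=1+st[1:,4].argmax()
    print(n,st[i],ce[i]+[x0,y0])
    for r in range(st[i][1],st[i][1]+st[i][3],3):
        xs=np.where(l[r]==i)[0]; print(r+y0,xs.min()+x0,xs.max()+x0,end="; ")
    print()
# predicted mug etc
E
```

```text
rim (array([0.6142, 0.0536, 0.0907]), np.float64(0.003060290746784891)) [0.6171 0.0526] [0.6101 0.056 ]
keyway (array([ 0.5197, -0.077 ,  0.0673]), np.float64(0.0016439337132386049)) [ 0.5233 -0.0788] [ 0.5159 -0.0722]
bow (array([ 0.5496, -0.3438,  0.0593]), np.float64(0.001266452085013742)) [ 0.5517 -0.344 ] [ 0.5472 -0.3402]
flat (array([ 0.4766, -0.3324,  0.0562]), np.float64(0.0007847592789670593)) [ 0.473 -0.331] [ 0.4802 -0.3425]
lampneck (array([0.5885, 0.2476, 0.0216]), np.float64(0.00211072603538592)) [0.5955 0.2388] [0.5783 0.2543]
lampcen (array([0.5837, 0.2485, 0.084 ]), np.float64(0.00351558885197941)) [0.5826 0.2532] [0.5854 0.2448]
scene [  4   4  21  28 457] [335.7287 151.8796]
139 333 339; 142 329 344; 145 327 346; 148 327 346; 151 326 346; 154 326 346; 157 327 344; 160 328 342; 163 329 340; 166 332 336; 
side [   0    1   37   46 1252] [208.1086 280.5807]
259 190 190; 262 190 218; 265 190 221; 268 190 223; 271 190 224; 274 190 224; 277 190 225; 280 192 224; 283 192 225; 286 193 224; 289 194 223; 292 196 222; 295 198 221; 298 200 220; 301 202 218; 304 206 213;
```

```bash
python3 - <<'E'
from h import *
from scipy.spatial.transform import Rotation as Ro
np.set_printoptions(precision=4,suppress=True)
s=robot.read_state();T=Ro.from_rotvec(s["orientation"]).as_matrix();p=robot.camera_params("wrist")
c=-p["R"].T@p["t"];print("tool",T,"cam in tool",T.T@(c-s["tool_pos"]),"optic axis tool",T.T@p["R"][2])
P=robot.camera_params("scene");Q=robot.camera_params("side")
for n,a,b in [("slim",(313,121),(245,298)),("pinkA",(189,232),(385,196)),("pinkB",(139,297),(402,158)),("blue",(162,321),(372,147)),("mug",(369,175),(170,245)),("jar",(323,240),(236,192))]: print(n,tri(P,a,Q,b))
E
```

```text
tool [[ 0.9512  0.3087 -0.0003]
 [ 0.3087 -0.9512  0.0014]
 [ 0.0001 -0.0014 -1.    ]] cam in tool [ 0.0821 -0.0003 -0.152 ] optic axis tool [-0.2942 -0.0005  0.9557]
slim (array([0.4783, 0.2637, 0.1168]), np.float64(0.003051392888011945))
pinkA (array([ 0.4788, -0.223 ,  0.0538]), np.float64(0.0013155117453126897))
pinkB (array([ 0.5334, -0.4203,  0.0482]), np.float64(0.0005481816759191395))
blue (array([ 0.6238, -0.4191,  0.0526]), np.float64(0.0014334676823199838))
mug (array([0.7126, 0.2305, 0.0851]), np.float64(0.006707098980172544))
jar (array([ 0.7538, -0.0073,  0.0667]), np.float64(0.001578829664882568))
```

Emit:
carry_out([
  [[3.8,-0.94,0,0],[3.8,-0.94,0,0],[3.8,-0.94,0,0],[3.8,-0.94,0,0],[3.8,-0.94,0,0],[3.8,-0.94,0,0],[3.8,-0.94,0,0],[3.8,-0.94,0,0],[3.8,-0.94,0,0],[3.8,-0.94,0,0],[3.7,-0.9,0,0],[0,0,0,-7],[0,0,0,-7],[0,0,0,-7],[0,0,0,-7],[0,0,0,-7],[0,0,0,-7],[0,0,0,-7],[0,0,0,-7],[0,0,0,-7]],
])

```text
t: 1.82
tool_pos: [0.5499, -0.3438, 0.2321]
orientation: [-2.382, -2.047, 0.0]
force: [0.4, -1.0, 0.5]
opening: 0.093
```

Emit:
carry_out([
  [[0,0,0,-7],[0,0,0,-7],[0,0,0,-7],[0,0,0,-7],[0,0,0,-7],[0,0,0,-7],[0,0,0,-7],[0,0,0,-7],[0,0,0,-7],[0,0,0,-7],[0,0,0,-7],[0,0,0,-7],[0,0,0,-6],[0,0,0,0],[0,0,0,0]],
])

```text
t: 3.07
tool_pos: [0.5499, -0.3439, 0.2323]
orientation: [-0.252, -3.131, -0.001]
force: [-0.1, 0.8, 0.6]
opening: 0.0926
```

```bash
cat >> h.py <<'E'
from scipy.spatial.transform import Rotation as Ro
np.set_printoptions(precision=4,suppress=True)
def tool():
    s=robot.read_state();T=Ro.from_rotvec(s["orientation"]).as_matrix()
    print("t%.2f"%s["t"],"pos",s["tool_pos"],"yaw",np.degrees(np.arctan2(T[1,0],T[0,0])).round(2),"zax",T[:,2],"q",s["q"],"F",s["force"],"M",s["wrist_torque"],"op",s["opening"])
    return s,T
def go(T,pos,target):  # shift in cm along tool axes
    return T.T@(np.array(target)-pos)*100
E
python3 - <<'E'
from h import *
tool();shot("wrist","w1.png")
E
```

```text
t3.07 pos [ 0.5499 -0.3439  0.2323] yaw 170.78 zax [-0.0005  0.0004 -1.    ] q [-0.6379  0.262   1.3401  0.      1.5402 -2.0478] F [-0.1485  0.791   0.6368] M [ 0.0473 -0.1551  0.0858] op 0.09260966922425107
```

View pics/w1.png

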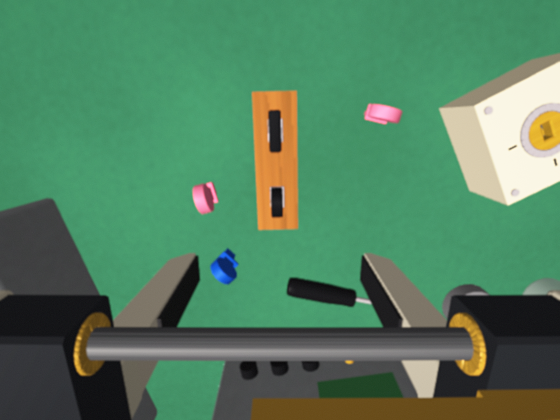

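The wrist picture shows the round key's bow at about (278,202) and the flat key at (275,131). The plug is at (545,130), with its slot horizontal in the image.

```bash
python3 - <<'E'
from h import *
im=cv2.imread("pics/w1.png");p=dict(np.load("pics/w1.png.npz"))
hsv=cv2.cvtColor(im,cv2.COLOR_BGR2HSV)
st=cv2.inRange(hsv,(5,130,100),(20,255,255));st[:, :245]=0;st[:,305:]=0;st[235:]=0
st=cv2.morphologyEx(st,cv2.MORPH_CLOSE,np.ones((45,45)))
c=max(cv2.findContours(st,0,2)[0],key=cv2.contourArea);r=cv2.minAreaRect(c);b=cv2.boxPoints(r)
print("stand",r);W=np.array([onz(p,x,.036) for x in b]);print(W, np.linalg.norm(W[1]-W[0]),np.linalg.norm(W[2]-W[1]))
e=[W[1]-W[0],W[2]-W[1]];e=max(e,key=np.linalg.norm);print("yaw stand",np.degrees(np.arctan2(e[1],e[0])),"centre",W.mean(0))
g=cv2.inRange(hsv,(0,0,0),(180,255,60));
for n,(x0,y0,x1,y1) in {"round":(262,175,298,225),"flat":(262,100,298,160)}.items():
    m=np.zeros_like(g);m[y0:y1,x0:x1]=g[y0:y1,x0:x1]
    k,l,s,ce=cv2.connectedComponentsWithStats(m);i=1+s[1:,4].argmax();print(n,s[i],ce[i])
    for z in(.062,.070,.078):print(z,onz(p,ce[i],z)[:2])
cv2.imwrite("pics/w1c.png",np.hstack([cv2.resize(im[170:230,250:310],(400,400),interpolation=3),cv2.resize(im[100:160,500:560],(400,400),interpolation=3)]))
pl=cv2.inRange(hsv,(15,150,100),(30,255,255));pl[:,:500]=0;pl[200:]=0
ys,xs=np.where(pl);print("plug",xs.min(),xs.max(),ys.min(),ys.max())
E
```

```text
stand ((274.66607666015625, 159.94097900390625), (138.0341796875, 44.08094024658203), 89.40319061279297)
[[ 0.4374 -0.3541  0.036 ]
 [ 0.4442 -0.3094  0.036 ]
 [ 0.5927 -0.3298  0.036 ]
 [ 0.585  -0.3804  0.036 ]] 0.045223864196163324 0.1498924156905005
yaw stand -7.815363470401796 centre [ 0.5148 -0.3434  0.036 ]
round [272 188  10  28 271] [276.4502 201.6974]
0.062 [ 0.5503 -0.3471]
0.07 [ 0.5483 -0.3467]
0.078 [ 0.5463 -0.3463]
flat [269 111  12  40 401] [274.4788 130.2943]
0.062 [ 0.4787 -0.3371]
0.07 [ 0.4784 -0.337 ]
0.078 [ 0.4782 -0.3368]
plug 529 559 112 149
```

View pics/w1c.png

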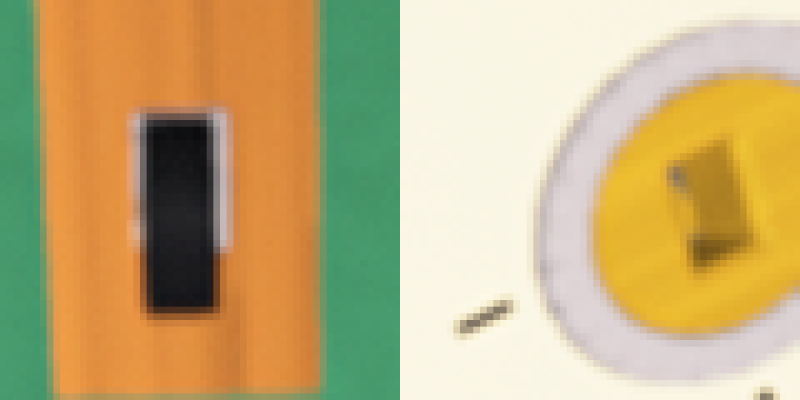

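Emit:
carry_out([
  [[0.9,3.7,0,0],[0.9,3.7,0,0],[0.9,3.7,0,0],[0.9,3.7,0,0],[0.9,3.7,0,0],[0.9,3.7,0,0],[0.9,3.7,0,0],[0,0,0,0],[0,0,0,0]],
])

```text
t: 3.87
tool_pos: [0.5284, -0.0765, 0.2329]
orientation: [0.245, 3.131, -0.0]
force: [-0.1, -0.6, -0.5]
opening: 0.0931
```

```bash
python3 - <<'E'
from h import *
tool();shot("wrist","w2.png")
E
```

```text
t3.87 pos [ 0.5284 -0.0765  0.2329] yaw 171.04 zax [ 0.0005 -0.0001 -1.    ] q [-0.2398 -0.0491  1.6722  0.      1.518  -1.6542] F [-0.1081 -0.5572 -0.5188] M [ 0.0114 -0.2231 -0.0282] op 0.0931339818708064
```

View pics/w2.png

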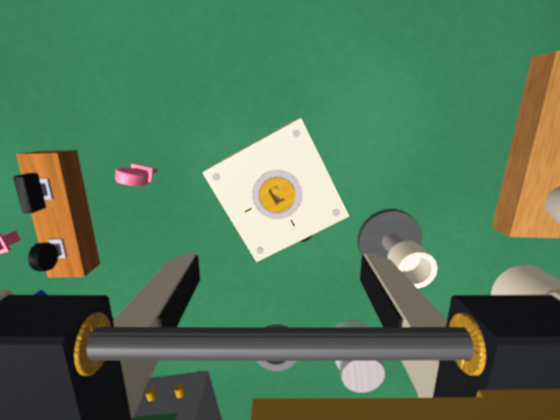

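The plug is at (277,195) and the socket rim at (415,265). Next I measure the slot and the box.

```bash
python3 - <<'E'
from h import *
im=cv2.imread("pics/w2.png");p=dict(np.load("pics/w2.png.npz"))
hsv=cv2.cvtColor(im,cv2.COLOR_BGR2HSV)
pl=cv2.inRange(hsv,(15,120,60),(32,255,255));pl[:170]=0;pl[220:]=0;pl[:,:250]=0;pl[:,305:]=0
pl=cv2.morphologyEx(pl,cv2.MORPH_CLOSE,np.ones((21,21)))
c=max(cv2.findContours(pl,0,2)[0],key=cv2.contourArea);e=cv2.fitEllipse(c);print("plug",e,onz(p,e[0],.072))
a=onz(p,(e[0][0]-e[1][0]/2,e[0][1]),.072);b=onz(p,(e[0][0]+e[1][0]/2,e[0][1]),.072);print("dia",np.linalg.norm(a-b))
w=cv2.inRange(hsv,(10,5,190),(40,90,255));w[:110]=0;w[270:]=0;w[:,:195]=0;w[:,352:]=0
w=cv2.morphologyEx(w,cv2.MORPH_CLOSE,np.ones((41,41)))
c=max(cv2.findContours(w,0,2)[0],key=cv2.contourArea);r=cv2.minAreaRect(c);W=np.array([onz(p,x,.07) for x in cv2.boxPoints(r)])
print("box",W,W.mean(0),[np.linalg.norm(W[i]-W[i-1]) for i in range(4)],[np.degrees(np.arctan2(*(W[i]-W[i-1])[1::-1])) for i in range(4)])
cr=cv2.resize(im[173:218,254:299],(540,540),interpolation=cv2.INTER_CUBIC)
cv2.imwrite("pics/w2c.png",cr)
E
```

```text
plug ((276.7111511230469, 194.49293518066406), (34.18799591064453, 34.748146057128906), 88.1614990234375) [ 0.5193 -0.0779  0.072 ]
dia 0.03452090862257329
box [[ 0.4812 -0.1489  0.07  ]
 [ 0.4497 -0.0439  0.07  ]
 [ 0.5535 -0.0073  0.07  ]
 [ 0.5934 -0.1207  0.07  ]] [ 0.5194 -0.0802  0.07  ] [np.float64(0.11568083212873723), np.float64(0.10961463235916584), np.float64(0.11008968467417077), np.float64(0.12024170556755671)] [np.float64(-165.92592228993746), np.float64(106.69342048265709), np.float64(19.406091432651426), np.float64(-70.64021626751598)]
```

View pics/w2c.png

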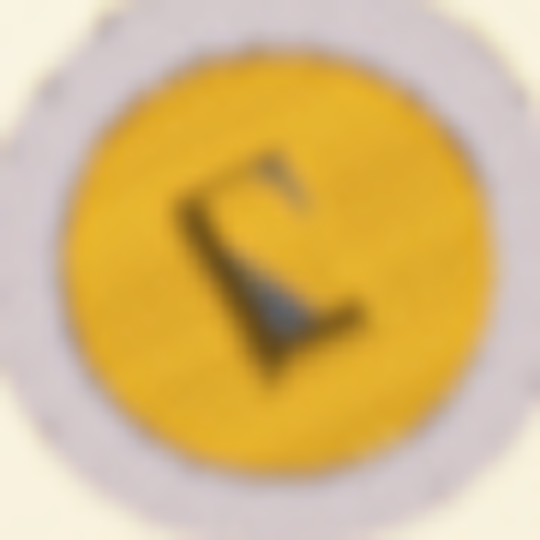

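```bash
python3 - <<'E'
from h import *
im=cv2.imread("pics/w2.png");p=dict(np.load("pics/w2.png.npz"))
hsv=cv2.cvtColor(im,cv2.COLOR_BGR2HSV)
w=cv2.inRange(hsv,(10,5,190),(40,90,255));w[:110]=0;w[270:]=0;w[:,:195]=0;w[:,352:]=0
w=cv2.morphologyEx(w,cv2.MORPH_CLOSE,np.ones((41,41)))
c=cv2.convexHull(max(cv2.findContours(w,0,2)[0],key=cv2.contourArea))
a=cv2.approxPolyDP(c,6,True)[:,0].astype(float);print(a)
W=np.array([onz(p,x,.07) for x in a]);print(W,W.mean(0))
for i in range(len(a)):
    d=W[i]-W[i-1];print(np.linalg.norm(d),np.degrees(np.arctan2(d[1],d[0])))
q=np.array([(180,200),(268,375),(362,312),(272,152)])/12.+[254,173]-.5
W=np.array([onz(p,x,.072) for x in q]);print("slot",W.mean(0))
for i in range(4):
    d=W[i]-W[i-1];print(np.linalg.norm(d),np.degrees(np.arctan2(d[1],d[0])))
sc=[(243,210.5),(251,209),(290.5,219),(294.5,226)]
for x in sc: print(onz(p,x,.07))
# rim rough here
print(onz(p,(415,265),.094))
E
```

```text
[[301. 119.]
 [348. 215.]
 [256. 261.]
 [203. 172.]]
[[ 0.4508 -0.0435  0.07  ]
 [ 0.5529 -0.0085  0.07  ]
 [ 0.5892 -0.112   0.07  ]
 [ 0.4855 -0.1468  0.07  ]] [ 0.5196 -0.0777  0.07  ]
0.10902572795496149 108.54796884113844
0.10786491534199688 18.92167779022999
0.1097048053540189 -70.66614254377396
0.10936732811914295 -161.433809970679
slot [ 0.5189 -0.0785  0.072 ]
0.008729332714940167 -71.16352683777161
0.01682247975775495 16.725164070937947
0.009674747687160243 115.60550883225038
0.015672850366357762 -160.21950230272304
[ 0.531  -0.1151  0.07  ]
[ 0.5307 -0.1066  0.07  ]
[ 0.5478 -0.068   0.07  ]
[ 0.5561 -0.065   0.07  ]
[0.6081 0.0492 0.094 ]
```

Emit:
carry_out([
  [[-1.6,3.6,0,0],[-1.6,3.6,0,0],[-1.6,3.6,0,0],[-1.6,3.5,0,0],[0,0,0,0],[0,0,0,0]],
])

```text
t: 4.42
tool_pos: [0.6148, 0.0528, 0.2315]
orientation: [-0.247, -3.13, 0.001]
force: [-0.3, -1.2, -0.6]
opening: 0.0929
```

```bash
python3 - <<'E'
from h import *
tool();shot("wrist","w3.png")
E
```

```text
t4.42 pos [0.6148 0.0528 0.2315] yaw 170.96 zax [-0.0016 -0.0004 -1.    ] q [ 0.0028  0.1784  1.4374 -0.0004  1.5274 -1.4102] F [-0.2601 -1.2341 -0.5728] M [-0.0222 -0.1273 -0.0334] op 0.09289742504397695
```

View pics/w3.png

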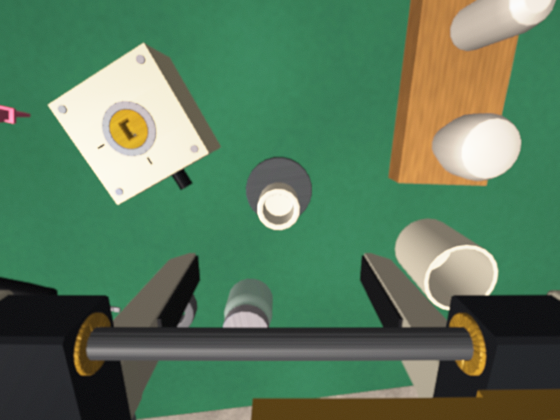

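The rim is at (278,207), the lamp at (477,146), the mug at (457,275) and the jar at (248,305).

Emit:
carry_out([
  [[1.2,3.8,0,0],[1.2,3.8,0,0],[1.2,3.8,0,0],[1.2,3.7,0,0],[1.1,3.7,0,0],[0,0,0,0],[0,0,0,0]],
])

```text
t: 5.05
tool_pos: [0.5852, 0.2476, 0.2328]
orientation: [0.246, 3.132, -0.001]
force: [-0.4, 0.2, -0.4]
opening: 0.0931
```

```bash
python3 - <<'E'
from h import *
tool();shot("wrist","w4.png")
im=cv2.imread("pics/w3.png");p=dict(np.load("pics/w3.png.npz"))
cr=im[180:240,245:315];cv2.imwrite("pics/w3c.png",cv2.resize(cr,(700,600),interpolation=3))
E
```

```text
t5.05 pos [0.5852 0.2476 0.2328] yaw 171.01 zax [ 0.0003 -0.0004 -1.    ] q [ 0.3199  0.2254  1.3816 -0.0004  1.5344 -1.094 ] F [-0.4049  0.1736 -0.4263] M [ 0.0839 -0.1635 -0.0453] op 0.09309210500333838
```

View pics/w4.png

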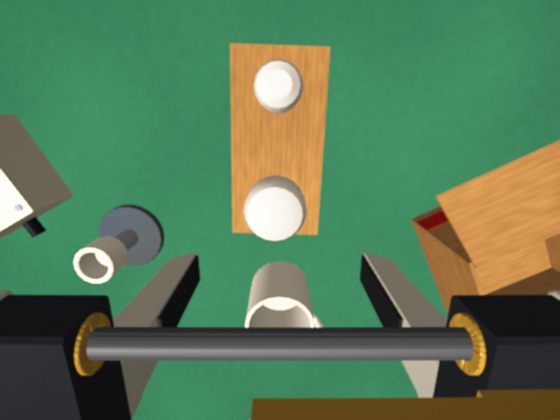

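View pics/w3c.png

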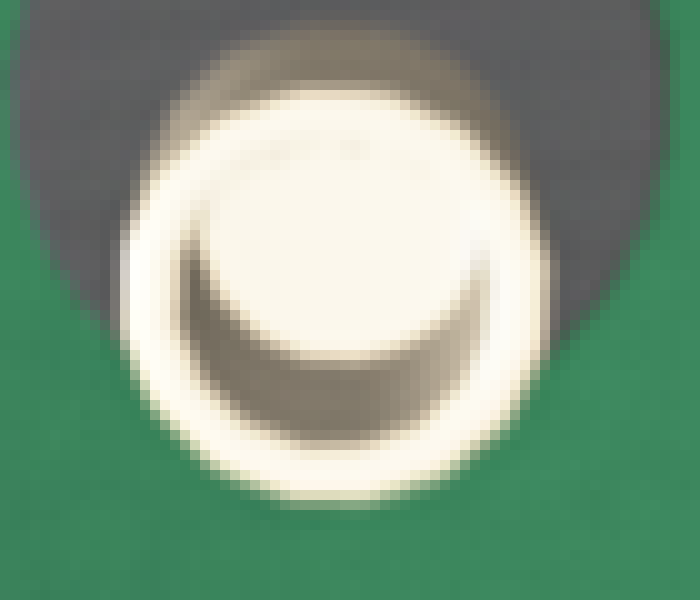

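```bash
python3 - <<'E'
from h import *
p3=dict(np.load("pics/w3.png.npz"));print("rim",onz(p3,(278.1,209.0),.094),np.linalg.norm(onz(p3,(256.7,209),.094)-onz(p3,(299.5,209),.094)))
p=dict(np.load("pics/w4.png.npz"));im=cv2.imread("pics/w4.png")
hsv=cv2.cvtColor(im,cv2.COLOR_BGR2HSV)
m=cv2.inRange(hsv,(0,0,110),(180,75,255));m[:165]=0;m[250:]=0;m[:,:235]=0;m[:,320:]=0
k,l,s,ce=cv2.connectedComponentsWithStats(m);i=1+s[1:,4].argmax();print(s[i],ce[i])
cv2.imwrite("pics/w4c.png",cv2.resize(im[165:250,232:318],(600,593),interpolation=3))
x,y,w,h,_=s[i];u=x+w/2-.5
near=onz(p,(u,y-.5),.068);far=onz(p,(u,y+h-.5),.095);print(near,far,(near+far)/2)
L=onz(p,(x-.5,y+h/2),.085);R=onz(p,(x+w-.5,y+h/2),.085);print(L,R,np.linalg.norm(L-R),(L+R)/2)
r=cv2.inRange(hsv,(5,80,80),(22,255,255));r[:,:225]=0;r[:,335:]=0;r[240:]=0
r=cv2.morphologyEx(r,cv2.MORPH_CLOSE,np.ones((61,61)))
a=cv2.approxPolyDP(cv2.convexHull(max(cv2.findContours(r,0,2)[0],key=cv2.contourArea)),5,True)[:,0].astype(float)
W=np.array([onz(p,q,.034) for q in a]);print(W,W.mean(0))
for i in range(len(a)):
    d=W[i]-W[i-1];print(np.linalg.norm(d),np.degrees(np.arctan2(d[1],d[0])))
E
```

```text
rim [0.6141 0.0515 0.094 ] 0.04053496847128641
[ 244  176   62   66 3154] [274.5076 208.7987]
[0.5572 0.2469 0.068 ] [0.6169 0.2376 0.095 ] [0.587  0.2423 0.0815]
[0.5822 0.2123 0.085 ] [0.5918 0.2723 0.085 ] 0.060824748646264935 [0.587  0.2423 0.085 ]
[[0.4251 0.2243 0.034 ]
 [0.444  0.3201 0.034 ]
 [0.639  0.2824 0.034 ]
 [0.6199 0.1867 0.034 ]] [0.532  0.2534 0.034 ]
0.1984252556602921 169.09131881756772
0.09764944447877853 78.79648248206148
0.19853081016403284 -10.940165154237253
0.09754095415380686 -101.2658318117021
```

View pics/w4c.png

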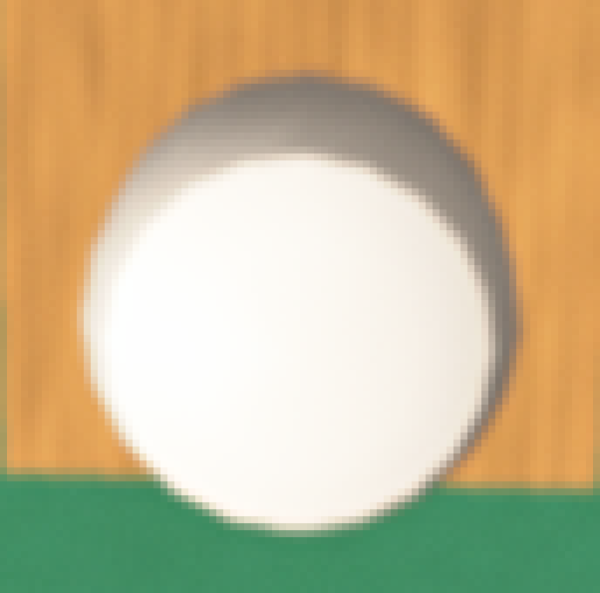

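Emit:
carry_out([
  [[-0.26,-0.5,0,0],[0,0,0,0],[0,0,3,0],[0,0,3,0],[0,0,3,0],[0,0,3,0],[0,0,2,0],[0,0,1,0],[0,0,0.8,0],[0,0,0,0],[0,0,0,0]],
])

```text
t: 6.02
tool_pos: [0.5879, 0.242, 0.0757]
orientation: [0.248, 3.131, 0.001]
force: [-0.1, -0.3, 0.3]
opening: 0.0933
```

```bash
python3 - <<'E'
from h import *
tool();shot("wrist","w5.png")
E
```

```text
t6.02 pos [0.5879 0.242  0.0757] yaw 170.93 zax [ 0.0012  0.0003 -1.    ] q [ 0.31    0.3442  1.5344 -0.      1.2618 -1.1026] F [-0.1342 -0.2548  0.2923] M [ 0.1363 -0.2185  0.0573] op 0.09333977555221826
```

View pics/w5.png

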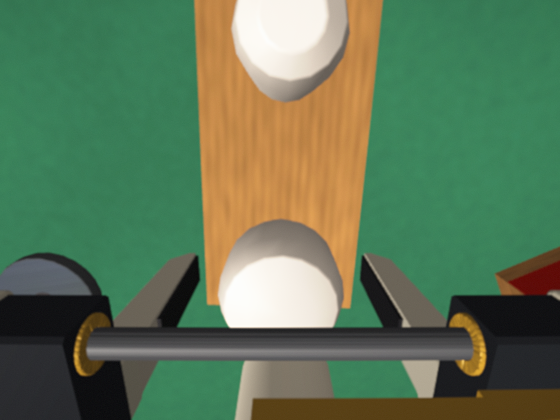

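The lamp sits centred between the fingers, at column 281 against a jaw centre of 279. I'll close on it.

Emit:
carry_out([
  [[0,0,0,0],[0,0,0,0],[0,0,0,0],[0,0,0,0],[0,0,0,0],[0,0,0,0],[0,0,0,0],[0,0,0,0],[0,0,0,0],[0,0,0,0]],
], claw=5.0, grip_force=15)

```text
t: 6.9
tool_pos: [0.5872, 0.2426, 0.0749]
orientation: [0.247, 3.132, 0.0]
force: [-0.1, 1.0, 2.2]
opening: 0.0603
```

Emit:
carry_out([
  [[0,0,-1,0],[0,0,-2,0],[0,0,-3,0],[0,0,-3,0],[0,0,-3,0],[0,0,-1,0],[-0.8,-2.6,0,0],[-0.9,-3,0,0],[-0.9,-3,0,0],[-0.9,-3,0,0],[-0.9,-3,0,0],[-0.8,-2.6,0,0],[-0.4,-1.2,0,0],[0,0,0,0],[0,0,0,0],[0,0,0,0]],
])

```text
t: 8.23
tool_pos: [0.6132, 0.053, 0.2041]
orientation: [-0.246, -3.131, -0.001]
force: [0.4, -0.1, -0.9]
opening: 0.0599
```

```bash
python3 - <<'E'
from h import *
s,T=tool();print(go(T,s["tool_pos"],[.6141,.0515,.205]));shot("wrist","w6.png");shot("side","s6.png");shot("scene","c6.png")
a=cv2.imread("pics/side0.png")
t=np.hstack([cv2.resize(cv2.imread("pics/s6.png")[160:280,205:325],(400,400),interpolation=3),cv2.resize(cv2.imread("pics/c6.png")[130:230,250:350],(400,400),interpolation=3)])
cv2.imwrite("pics/t6.png",t)
E
```

```text
t8.23 pos [0.6132 0.053  0.2041] yaw 171.01 zax [-0.0008  0.0006 -1.    ] q [ 0.0026  0.1865  1.4781  0.0006  1.4777 -1.4113] F [ 0.4262 -0.0693 -0.9478] M [ 0.0629 -0.0945  0.0061] op 0.05993112934127427
[-0.111  -0.1329 -0.0862]
```

View pics/t6.png

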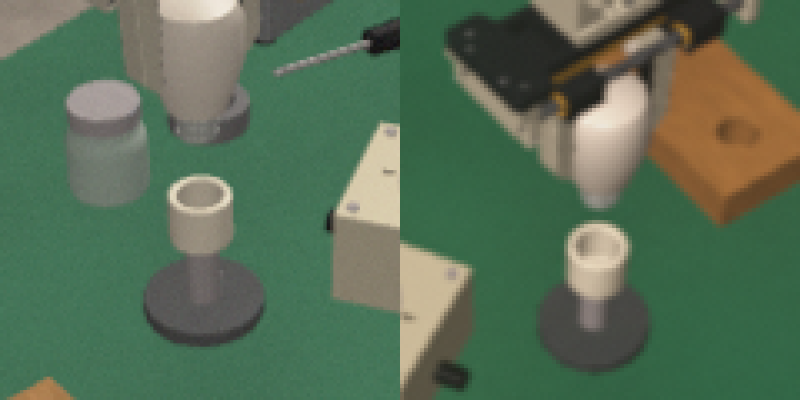

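View pics/w6.png

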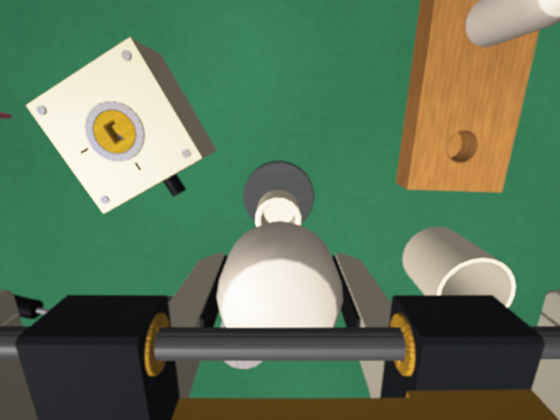

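```bash
python3 - <<'E'
from h import *
for n,o,f in[("side",(205,160),.3),("scene",(250,130),.25)]:
    p=robot.camera_params(n)
    for X in [(.6141,.0515,.094),(.6141,.0515,.137),(.6141,.0515,.163),(.6161,.0515,.137),(.6141,.0535,.137)]:
        print(n,X,((proj(p,X)+.5-o)/f).round(1)-[0,0])
E
```

```text
side (0.6141, 0.0515, 0.094) [202.1 189.9]
side (0.6141, 0.0515, 0.137) [199.9 133.5]
side (0.6141, 0.0515, 0.163) [198.6  97.9]
side (0.6161, 0.0515, 0.137) [197.4 132.4]
side (0.6141, 0.0535, 0.137) [197.8 135. ]
scene (0.6141, 0.0515, 0.094) [195.2 244.5]
scene (0.6141, 0.0515, 0.137) [197.4 202.9]
scene (0.6141, 0.0515, 0.163) [198.8 176.5]
scene (0.6161, 0.0515, 0.137) [199.7 204.6]
scene (0.6141, 0.0535, 0.137) [199.5 201.2]
```

Emit:
carry_out([
  [[0,0,1,0],[0,0,1,0],[0,0,1,0],[0,0,0.5,0],[0,0,0.3,0],[0,0,0.3,0],[0,0,0.3,0],[0,0,0.3,0],[0,0,0.3,0],[0,0,0,0]],
])

```text
t: 9.22
tool_pos: [0.6134, 0.0519, 0.1541]
orientation: [-0.247, -3.131, 0.0]
force: [-0.1, -0.2, -1.0]
opening: 0.0596
```

```bash
python3 - <<'E'
from h import *
s,T=tool();shot("side","s7.png");shot("scene","c7.png");tool()
t=np.hstack([cv2.resize(cv2.imread("pics/s7.png")[160:280,205:325],(400,400),interpolation=3),cv2.resize(cv2.imread("pics/c7.png")[130:230,250:350],(400,400),interpolation=3)])
cv2.imwrite("pics/t7.png",t)
E
```

```text
t9.22 pos [0.6134 0.0519 0.1541] yaw 170.97 zax [-0.0005  0.     -1.    ] q [ 0.0011  0.2199  1.533   0.      1.3892 -1.4122] F [-0.058  -0.2276 -1.0347] M [ 0.0312 -0.1962 -0.0403] op 0.059604976002841814
t9.32 pos [0.6136 0.0519 0.1547] yaw 170.98 zax [ 0.0001 -0.     -1.    ] q [ 0.0011  0.2194  1.5324 -0.      1.3897 -1.4122] F [-0.8544 -0.3526 -1.1737] M [ 0.0306 -0.1282  0.0008] op 0.05977510034781716
```

View pics/t7.png

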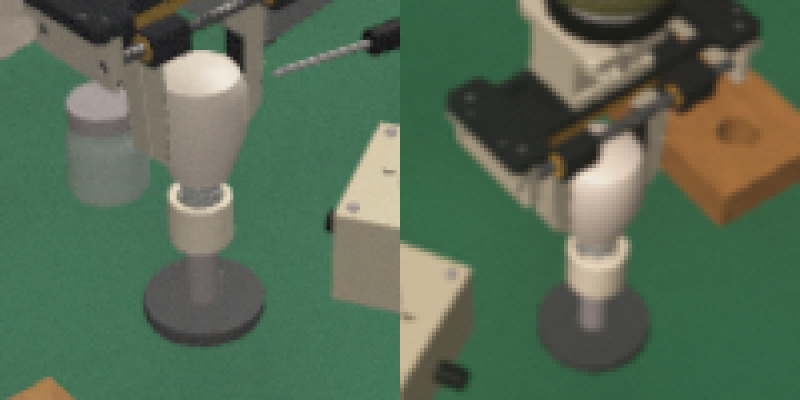

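The cap is entering the bore cleanly. I'll continue slowly.

Emit:
carry_out([
  [[0,0,0.3,0],[0,0,0.3,0],[0,0,0.3,0],[0,0,0.3,0],[0,0,0.3,0],[0,0,0.2,0],[0,0,0,0]],
])

```text
t: 9.9
tool_pos: [0.6133, 0.0519, 0.1369]
orientation: [-0.247, -3.131, 0.0]
force: [0.4, -0.2, -1.9]
opening: 0.0596
```

Emit:
carry_out([
  [[0,0,0.1,0],[0,0,0.1,0],[0,0,0,0]],
])

```text
t: 10.15
tool_pos: [0.6135, 0.052, 0.1355]
orientation: [-0.247, -3.132, -0.0]
force: [1.1, -0.0, -1.3]
opening: 0.0598
```

Emit:
carry_out([
  [[0,0,0.1,0],[0,0,0.1,0],[0,0,0,0]],
])

```text
t: 10.4
tool_pos: [0.6139, 0.052, 0.1348]
orientation: [0.247, 3.131, 0.0]
force: [-2.5, 0.2, 4.9]
opening: 0.0599
```

```bash
python3 - <<'E'
from h import *
s,T=tool()
E
```

```text
t10.40 pos [0.6139 0.052  0.1348] yaw 170.98 zax [ 0.001 -0.    -1.   ] q [ 0.0013  0.2358  1.5509 -0.      1.3539 -1.4121] F [-2.533   0.2498  4.9328] M [-0.0167  0.3393 -0.0145] op 0.05993867160121508
```

Contact is 5–6 N at TCP z 0.135, which is the expected seating height. I'll release.

Emit:
carry_out([
  [[0,0,0,0],[0,0,0,0],[0,0,0,0],[0,0,0,0],[0,0,0,0],[0,0,0,0],[0,0,0,0],[0,0,0,0]],
], claw=9.3)

```text
t: 11.07
tool_pos: [0.6135, 0.0519, 0.1336]
orientation: [-0.247, -3.132, -0.0]
force: [-0.2, 0.1, 0.1]
opening: 0.0925
```

Emit:
carry_out([
  [[0,0,-1,0],[0,0,-2.5,0],[0,0,-3,0],[0,0,-2,0],[0,0,0,0]],
])

```text
t: 11.48
tool_pos: [0.6164, 0.052, 0.2259]
orientation: [0.246, 3.122, 0.001]
force: [1.6, -0.5, 0.7]
opening: 0.0932
```

```bash
python3 - <<'E'
from h import *
s,T=tool();shot("side","s8.png");shot("scene","c8.png")
t=np.hstack([cv2.resize(cv2.imread("pics/s8.png")[160:280,205:325],(400,400),interpolation=3),cv2.resize(cv2.imread("pics/c8.png")[130:230,250:350],(400,400),interpolation=3)])
cv2.imwrite("pics/t8.png",t)
print(go(T,s["tool_pos"],[.549,-.3465,.22]))
E
```

```text
t11.48 pos [0.6164 0.052  0.2259] yaw 170.98 zax [ 0.0096  0.     -1.    ] q [ 0.0012  0.1739  1.4525  0.      1.5055 -1.4122] F [ 1.5756 -0.4832  0.7121] M [ 0.0876 -0.1369 -0.0096] op 0.09320613950825078
[  0.4176 -40.411    0.524 ]
```

View pics/t8.png

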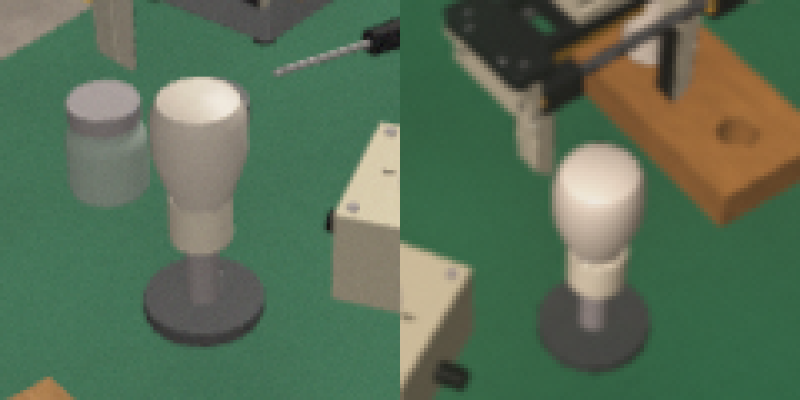

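The lamp is seated upright in the socket. Now I move over to the key, with the camera right above it.

Emit:
carry_out([
  [[-0.7,-3.66,0,0],[-0.7,-3.66,0,0],[-0.7,-3.66,0,0],[-0.7,-3.66,0,0],[-0.7,-3.66,0,0],[-0.7,-3.66,0,0],[-0.7,-3.66,0.8,0],[-0.7,-3.66,0.8,0],[-0.7,-3.66,0.8,-1.2],[-0.7,-3.66,0.8,0],[-0.7,-3.66,0.8,0],[0,0,0,0],[0,0,0,0],[0,0,0,0]],
], claw=4.0)

```text
t: 12.75
tool_pos: [0.6273, -0.357, 0.1769]
orientation: [-0.215, -3.132, -0.003]
force: [0.2, -0.0, 0.1]
opening: 0.0401
```

```bash
python3 - <<'E'
from h import *
s,T=tool();shot("wrist","w9.png")
E
```

```text
t12.75 pos [ 0.6273 -0.357   0.1769] yaw 172.15 zax [-0.0022  0.0021 -1.    ] q [-0.5887  0.4906  1.156   0.0005  1.4979 -2.0225] F [ 0.2245 -0.042   0.0912] M [ 0.081  -0.1994  0.0101] op 0.04007803970583357
```

View pics/w9.png

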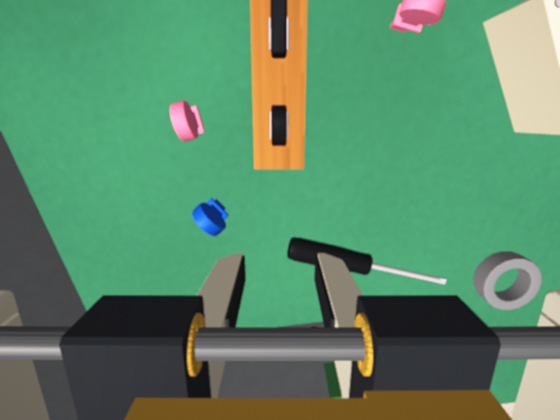

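The round key is at (279,125), seen from almost straight above, and the stand is aligned with the image columns.

```bash
python3 - <<'E'
from h import *
im=cv2.imread("pics/w9.png");p=dict(np.load("pics/w9.png.npz"))
g=cv2.inRange(cv2.cvtColor(im,cv2.COLOR_BGR2HSV),(0,0,0),(180,255,62))
m=np.zeros_like(g);m[90:160,262:300]=g[90:160,262:300]
k,l,s,ce=cv2.connectedComponentsWithStats(m);i=1+s[1:,4].argmax();x,y,w,h,_=s[i];print(s[i],ce[i], "cam",-p["R"].T@p["t"])
for z in(.062,.066,.07,.078):
    a=onz(p,(x+w/2-.5,y-.5),z);b=onz(p,(x+w/2-.5,y+h-.5),z);print(z,(a+b)[:2]/2,np.linalg.norm(a-b),"w",np.linalg.norm(onz(p,(x-.5,y),z)-onz(p,(x+w-.5,y),z)))
hsv=cv2.cvtColor(im,cv2.COLOR_BGR2HSV)
st=cv2.inRange(hsv,(5,130,100),(20,255,255));st[:,:245]=0;st[:,312:]=0;st[180:]=0
for r in (60,80,100,150,160):
    xs=np.where(st[r])[0];A=onz(p,(xs.min()-.5,r),.036);B=onz(p,(xs.max()+.5,r),.036);print(r,xs.min(),xs.max(),A[:2],B[:2],(A+B)[:2]/2)
print("end",onz(p,(279,np.where(st[:,260])[0].max()+.5),.036))
cv2.imwrite("pics/w9c.png",cv2.resize(im[90:175,240:320],(560,595),interpolation=3))
E
```

```text
[272 106  14  39 516] [278.6996 124.5736] cam [ 0.5464 -0.3458  0.3291]
0.062 [ 0.5507 -0.3469] 0.030435571381019884 w 0.011152290860622735
0.066 [ 0.5506 -0.3469] 0.029979745962201168 w 0.010985265980797366
0.07 [ 0.5505 -0.3469] 0.02952392054338256 w 0.010818241100972015
0.078 [ 0.5504 -0.3468] 0.028612269705745246 w 0.010484191341321348
60 252 305 [ 0.4954 -0.3621] [ 0.5017 -0.3171] [ 0.4985 -0.3396]
80 252 305 [ 0.5109 -0.3647] [ 0.5172 -0.3189] [ 0.514  -0.3418]
100 253 304 [ 0.5269 -0.3665] [ 0.5332 -0.3217] [ 0.5301 -0.3441]
150 254 303 [ 0.5693 -0.3725] [ 0.5756 -0.3275] [ 0.5725 -0.35  ]
160 254 303 [ 0.5782 -0.3739] [ 0.5846 -0.3286] [ 0.5814 -0.3513]
end [ 0.5892 -0.3519  0.036 ]
```

View pics/w9c.png

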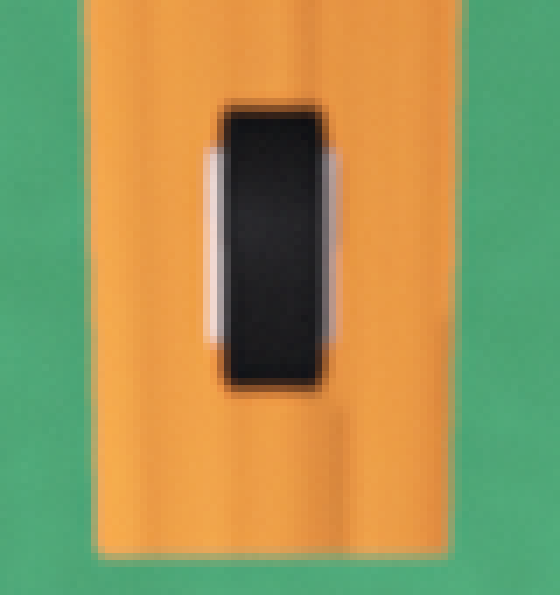

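Emit:
carry_out([
  [[2,-0.05,0,0],[2.5,0,0,0],[2,0,0,0],[1.23,0,0,0],[0,0,2,0],[0,0,2,0],[0,0,1,0],[0,0,0,0],[0,0,0,0],[0,0,0,0]],
])

```text
t: 13.63
tool_pos: [0.5523, -0.3475, 0.1301]
orientation: [0.213, 3.133, -0.001]
force: [0.9, -0.6, 0.6]
opening: 0.0397
```

```bash
python3 - <<'E'
from h import *
s,T=tool();print(go(T,s["tool_pos"],[.5507,-.3469,.06]));shot("wrist","w10.png")
E
```

```text
t13.63 pos [ 0.5523 -0.3475  0.1301] yaw 172.23 zax [ 0.0014 -0.001  -1.    ] q [-0.6402  0.3333  1.4433  0.      1.3634 -2.0754] F [ 0.8931 -0.6385  0.6445] M [ 0.0633 -0.1145  0.0015] op 0.03972828308419671
[0.1743 0.0424 7.0062]
```

View pics/w10.png

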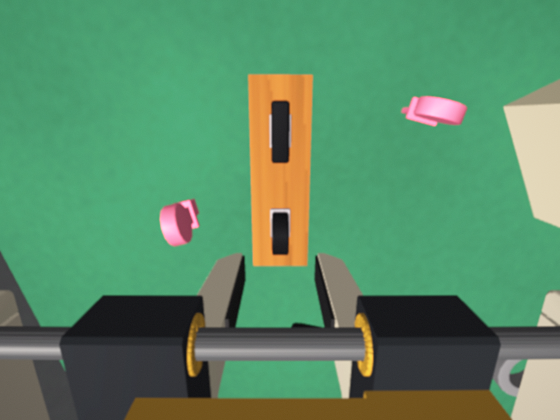

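The round key is centred between the jaws, at column 280. I'll descend and close.

Emit:
carry_out([
  [[0.12,0,0,0],[0,0,2,0],[0,0,2,0],[0,0,1.5,0],[0,0,1,0],[0,0,0.5,0],[0,0,0,0],[0,0,0,0]],
])

```text
t: 14.35
tool_pos: [0.5506, -0.3478, 0.0594]
orientation: [0.214, 3.134, -0.001]
force: [-0.1, -0.6, -0.3]
opening: 0.0398
```

```bash
python3 - <<'E'
from h import *
s,T=tool();print(go(T,s["tool_pos"],[.5507,-.3469,.06]));
E
```

```text
t14.35 pos [ 0.5506 -0.3478  0.0594] yaw 172.18 zax [ 0.0007 -0.0005 -1.    ] q [-0.6422  0.4011  1.4945  0.      1.2451 -2.0764] F [-0.0772 -0.641  -0.2632] M [ 0.0556 -0.1193  0.0345] op 0.03979223308802909
[-0.0002  0.0934 -0.0567]
```

Emit:
carry_out([
  [[0,0,0,0],[0,0,0,0],[0,0,0,0],[0,0,0,0],[0,0,0,0],[0,0,0,0],[0,0,0,0],[0,0,0,0]],
], claw=0.5, grip_force=40)

```text
t: 15.02
tool_pos: [0.5504, -0.3476, 0.059]
orientation: [0.214, 3.134, -0.0]
force: [-0.9, 0.6, 3.3]
opening: 0.0116
```

Emit:
carry_out([
  [[0,0,-1,0],[0,0,-2,0],[0,0,-3,0],[0,0,-3,0],[0,0,-1,0],[0,0,0,0],[0,0,0,0],[0,0,0,0]],
])

```text
t: 15.68
tool_pos: [0.5492, -0.3468, 0.1563]
orientation: [-0.214, -3.132, -0.003]
force: [-0.1, -0.2, -0.0]
opening: 0.0119
```

```bash
python3 - <<'E'
from h import *
s,T=tool();print(go(T,s["tool_pos"],[.5195,-.0777,.16]));shot("wrist","w11.png");shot("side","s11.png")
cv2.imwrite("pics/s11c.png",cv2.resize(cv2.imread("pics/s11.png")[90:210,320:480],(800,600),interpolation=3))
E
```

```text
t15.68 pos [ 0.5492 -0.3468  0.1563] yaw 172.18 zax [-0.0025  0.0019 -1.    ] q [-0.6421  0.3094  1.4231 -0.      1.4123 -2.0764] F [-0.1373 -0.2141 -0.0033] M [ 0.0749 -0.183   0.0066] op 0.011864771391494399
[ 6.6039 26.2549 -0.3097]
```

View pics/w11.png

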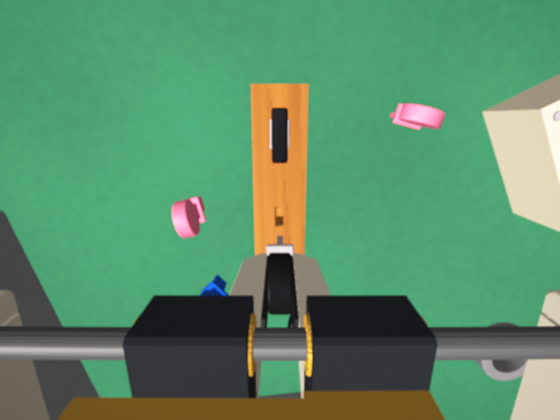

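View pics/s11c.png

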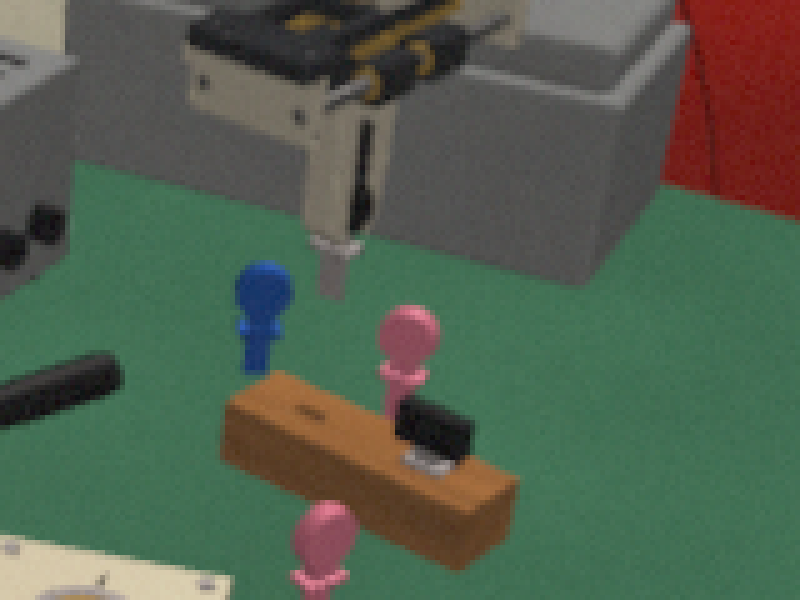

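The key is held upright. The collar's near edge is at (280,246) and the empty stand slot is at (279,213). From these I'll check the key's offset in the jaws.

```bash
python3 - <<'E'
from h import *
im=cv2.imread("pics/w11.png");p=dict(np.load("pics/w11.png.npz"))
s=robot.read_state();T=Ro.from_rotvec(s["orientation"]).as_matrix()
cv2.imwrite("pics/w11c.png",cv2.resize(im[195:265,245:315],(600,600),interpolation=3))
for v in (244,245,246,247):
    for dz in (.020,.024):
        X=onz(p,(279.5,v),s["tool_pos"][2]-dz);print(v,dz,(T.T@(X-s["tool_pos"]))*1000)
for v in (205,213,221): print(onz(p,(279.5,v),.036))
E
```

```text
244 0.02 [11.8504 -0.0426 20.0436]
244 0.024 [10.2263 -0.049  24.0377]
245 0.02 [11.2225 -0.0436 20.0413]
245 0.024 [ 9.5839 -0.0501 24.0353]
246 0.02 [10.5934 -0.0446 20.039 ]
246 0.024 [ 8.9403 -0.0511 24.033 ]
247 0.02 [ 9.9631 -0.0457 20.0367]
247 0.024 [ 8.2953 -0.0522 24.0306]
[ 0.5401 -0.3453  0.036 ]
[ 0.5475 -0.3463  0.036 ]
[ 0.5549 -0.3474  0.036 ]
```

View pics/w11c.png

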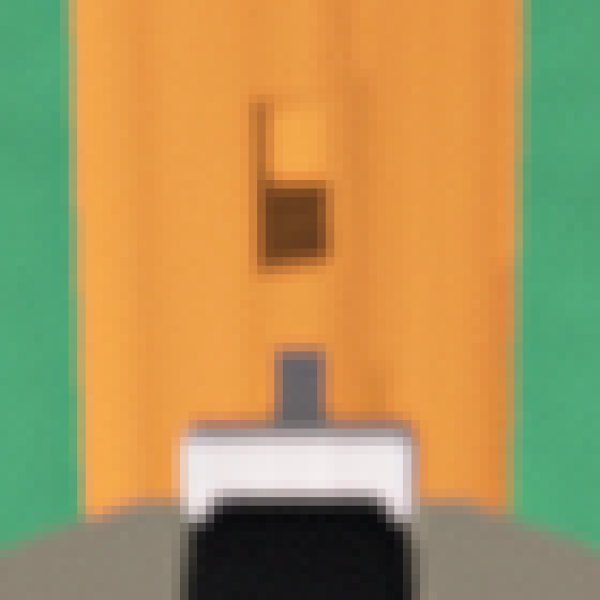

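Emit:
carry_out([
  [[0.94,3.75,0,0],[0.94,3.75,0,0],[0.94,3.75,0,0],[0.94,3.75,0,0],[0.94,3.75,0,0],[0.94,3.75,0,0],[0.9,3.7,0,0],[0,0,0,-6.6],[0,0,0,-7],[0,0,0,-7],[0,0,0,-6],[0,0,0,0],[0,0,0,0],[0,0,0,0]],
])

```text
t: 16.95
tool_pos: [0.5205, -0.079, 0.1578]
orientation: [0.507, -3.099, -0.001]
force: [-0.2, -0.3, -1.3]
opening: 0.0118
```

```bash
python3 - <<'E'
from h import *
s,T=tool();print(go(T,s["tool_pos"],[.5195,-.0777,.16]));shot("wrist","w12.png");shot("side","s12.png");shot("scene","c12.png")
t=np.hstack([cv2.resize(cv2.imread("pics/s12.png")[150:250,286:386],(400,400),interpolation=3),cv2.resize(cv2.imread("pics/c12.png")[150:250,190:290],(400,400),interpolation=3)])
cv2.imwrite("pics/t12.png",t)
E
```

```text
t16.95 pos [ 0.5205 -0.079   0.1578] yaw -161.44 zax [-0.0014  0.0004 -1.    ] q [-0.248  -0.0189  1.7814 -0.      1.3806 -2.1428] F [-0.2383 -0.3194 -1.2506] M [-0.0055 -0.1206 -0.0471] op 0.011770932415946225
[ 0.0583  0.1571 -0.2223]
```

View pics/w12.png

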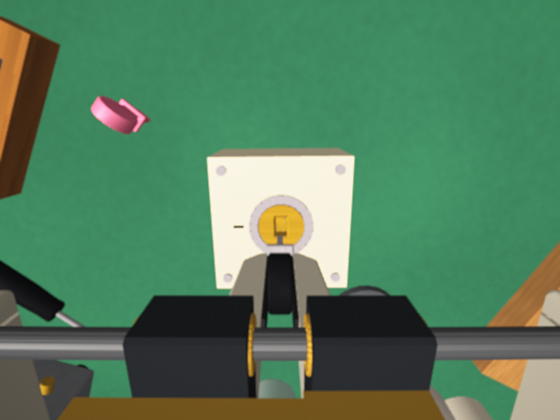

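View pics/t12.png

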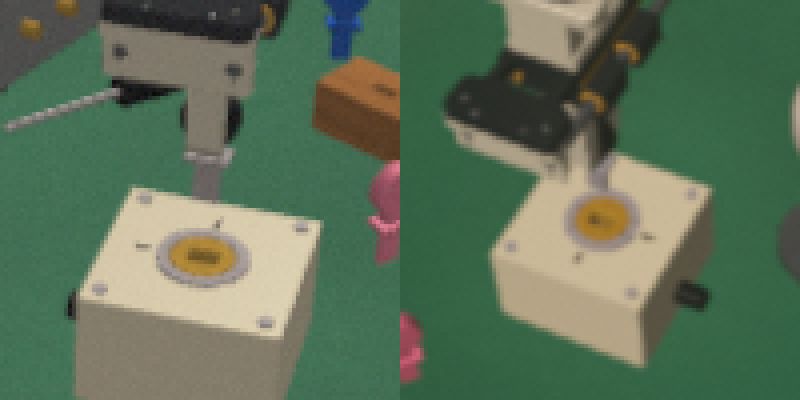

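The box is now square to the tool, with the plug at (281,226) and the blade below it in the image. I'll measure both in the tool frame.

```bash
python3 - <<'E'
from h import *
im=cv2.imread("pics/w12.png")
cv2.imwrite("pics/w12c.png",cv2.resize(im[190:265,243:318],(750,750),interpolation=3))
E
```

```text
(no output)
```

View pics/w12c.png

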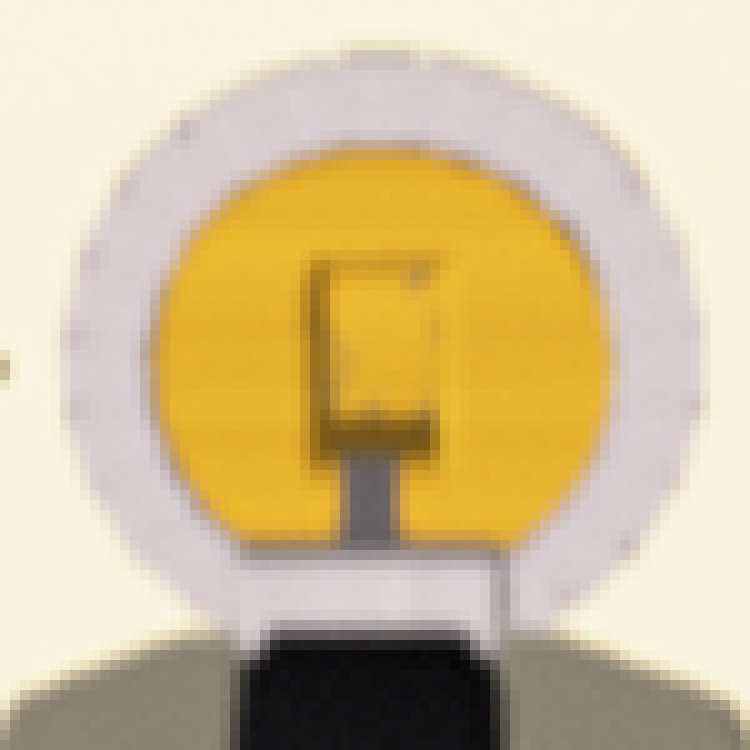

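```bash
python3 - <<'E'
from h import *
p=dict(np.load("pics/w12.png.npz"));s=robot.read_state();T=Ro.from_rotvec(s["orientation"]).as_matrix();o=s["tool_pos"];print(o)
f=lambda u,v,z:(T.T@(onz(p,(243+u/10-.5,190+v/10-.5),z)-o)*1000).round(2)
print("plugL",f(150,360,.072),"R",f(612,360,.072),"top",f(380,148,.072))
print("ringL",f(62,365,.071),"R",f(708,365,.071),"top",f(385,45,.071))
print("slot bevel",f(303,250,.072),f(462,250,.072),f(383,478,.072))
zt=o[2]-.050
print("blade tip L,R",f(343,450,zt),f(402,450,zt))
print("collar top edge",f(372,556,o[2]-.0195),f(238,556,o[2]-.0195),f(505,556,o[2]-.0195),"bot",f(372,545,o[2]-.0235))
E
```

```text
[ 0.5209 -0.0791  0.1583]
plugL [  1.66 -16.97  86.34] R [ 1.53 19.55 86.35] top [18.92  1.25 86.35]
ringL [  0.93 -24.04  87.34] R [ 0.74 27.26 87.35] top [26.85  1.66 87.35]
slot bevel [10.69 -4.79 86.35] [10.65  7.65 86.35] [-8.36  1.43 86.34]
blade tip L,R [ 7.49 -1.4  50.  ] [ 7.47  2.58 50.  ]
collar top edge [12.24  0.54 19.51] [12.26 -7.22 19.5 ] [12.21  8.25 19.51] bot [11.3   0.54 23.5 ]
```

Emit:
carry_out([
  [[0.07,0.09,0,0],[0,0,1,0],[0,0,1,0],[0,0,0.8,0],[0,0,0.3,0],[0,0,0,0],[0,0,0,0]],
])

```text
t: 17.68
tool_pos: [0.5197, -0.0783, 0.1271]
orientation: [0.512, -3.099, -0.001]
force: [0.7, -0.8, -0.6]
opening: 0.012
```

```bash
python3 - <<'E'
from h import *
s,T=tool();shot("wrist","w13.png");shot("side","s13.png");shot("scene","c13.png");tool()
t=np.hstack([cv2.resize(cv2.imread("pics/s13.png")[170:250,296:376],(400,400),interpolation=3),cv2.resize(cv2.imread("pics/w13.png")[190:270,240:320],(400,400),interpolation=3)])
cv2.imwrite("pics/t13.png",t)
E
```

```text
t17.68 pos [ 0.5197 -0.0783  0.1271] yaw -161.22 zax [-0.001   0.0003 -1.    ] q [-0.2471  0.0069  1.8139 -0.      1.3218 -2.1456] F [ 0.6543 -0.8378 -0.5597] M [ 0.0823 -0.1109 -0.0308] op 0.011994649986385634
t17.83 pos [ 0.5205 -0.0785  0.1282] yaw -161.22 zax [ 0.0009 -0.0002 -1.    ] q [-0.2471  0.006   1.8129  0.      1.3219 -2.1457] F [-0.2665  0.1857 -0.6969] M [ 0.0436 -0.0887  0.038 ] op 0.011831087612658895
```

View pics/t13.png

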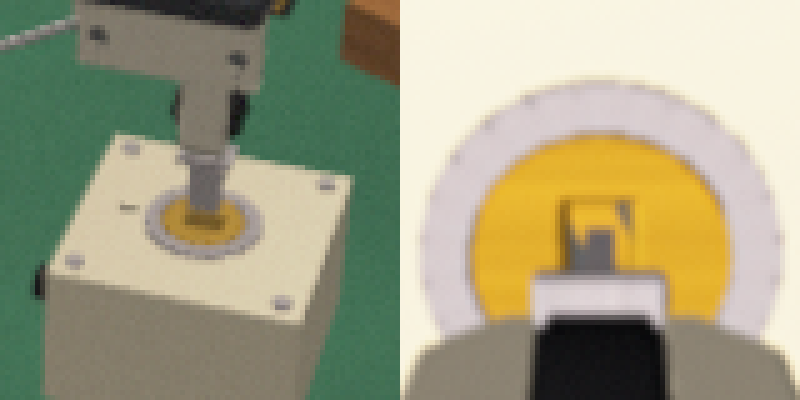

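The blade is centred over the slot. I'll lower it to just above the first disc, watching the force.

Emit:
carry_out([
  [[0,0,0.3,0],[0,0,0.3,0],[0,0,0.3,0],[0,0,0.2,0],[0,0,0,0]],
])

```text
t: 18.25
tool_pos: [0.5196, -0.0783, 0.1158]
orientation: [0.512, -3.098, -0.001]
force: [-0.2, 0.2, -0.5]
opening: 0.0119
```

Emit:
carry_out([
  [[0,0,0.2,0],[0,0,0.2,0],[0,0,0,0]],
])

```text
t: 18.5
tool_pos: [0.5198, -0.0784, 0.1121]
orientation: [0.512, -3.099, -0.0]
force: [-0.6, -1.2, -1.1]
opening: 0.0115
```

Emit:
carry_out([
  [[0,0,0.1,0],[0,0,0.1,0],[0,0,0.1,0],[0,0,0,0]],
])

```text
t: 18.83
tool_pos: [0.5201, -0.0784, 0.1095]
orientation: [-0.513, 3.099, -0.0]
force: [0.9, -0.8, -0.5]
opening: 0.0117
```

Emit:
carry_out([
  [[0,0,0.1,0],[0,0,0,0]],
])

```text
t: 19.0
tool_pos: [0.5203, -0.0785, 0.1091]
orientation: [-0.512, 3.099, -0.0]
force: [-1.4, 0.6, 4.0]
opening: 0.0117
```

Emit:
carry_out([
  [[0,0,0.05,0],[0,0,0,0]],
])

```text
t: 19.17
tool_pos: [0.5204, -0.0785, 0.109]
orientation: [-0.512, 3.099, -0.0]
force: [-1.1, 0.4, 6.0]
opening: 0.012
```

Emit:
carry_out([
  [[0,0,0.1,0],[0,0,0,-4],[0,0,0,-4],[0,0,0,-4],[0,0,0,0]],
])

```text
t: 19.58
tool_pos: [0.521, -0.079, 0.1087]
orientation: [-0.84, 3.025, -0.003]
force: [-2.5, -1.2, 9.4]
opening: 0.0118
```

```bash
python3 - <<'E'
from h import *
s,T=tool()
E
```

```text
t19.58 pos [ 0.521  -0.079   0.1087] yaw -148.96 zax [ 0.002  -0.0011 -1.    ] q [-0.2474  0.027   1.8292 -0.0006  1.2831 -2.3597] F [-2.4767 -1.1778  9.393 ] M [-0.0741  0.397  -0.0132] op 0.011777503395159658
```

Emit:
carry_out([
  [[0,0,0,-3],[0,0,0,-3],[0,0,0,0]],
])

```text
t: 19.83
tool_pos: [0.5207, -0.0787, 0.1084]
orientation: [-0.996, 2.978, -0.002]
force: [-1.2, 0.7, -0.7]
opening: 0.0113
```

```bash
python3 - <<'E'
from h import *
s,T=tool()
E
```

```text
t19.83 pos [ 0.5207 -0.0787  0.1084] yaw -143.03 zax [ 0.0015 -0.0005 -1.    ] q [-0.2472  0.0272  1.8297 -0.0001  1.2831 -2.4632] F [-1.2042  0.6785 -0.7066] M [ 0.3553  0.1632 -0.0058] op 0.011306040929572587
```

Past disc 1. I go on down.

Emit:
carry_out([
  [[0,0,0.15,0],[0,0,0.15,0],[0,0,0.1,0],[0,0,0,0]],
])

```text
t: 20.17
tool_pos: [0.5199, -0.0784, 0.1029]
orientation: [0.991, -2.981, -0.0]
force: [-1.2, 0.8, 1.7]
opening: 0.0121
```

Emit:
carry_out([
  [[0,0,0.1,0],[0,0,0,0]],
])

```text
t: 20.33
tool_pos: [0.5201, -0.0784, 0.1026]
orientation: [0.991, -2.981, -0.0]
force: [-3.4, 0.9, 6.6]
opening: 0.0114
```

Emit:
carry_out([
  [[0,0,0.08,4],[0,0,0,5],[0,0,0,5],[0,0,0,5],[0,0,0,5],[0,0,0,4],[0,0,0,0]],
])

```text
t: 20.92
tool_pos: [0.5202, -0.0781, 0.1014]
orientation: [-0.235, 3.132, 0.001]
force: [-0.6, 1.7, 1.7]
opening: 0.0118
```

```bash
python3 - <<'E'
from h import *
s,T=tool()
E
```

```text
t20.92 pos [ 0.5202 -0.0781  0.1014] yaw -171.41 zax [ 0.0002  0.0005 -1.    ] q [-0.2469  0.0349  1.8354  0.0006  1.2712 -1.9678] F [-0.6112  1.7332  1.7266] M [ 0.4835 -0.0287  0.0325] op 0.011769216048730173
```

Emit:
carry_out([
  [[0,0,0.1,0],[0,0,0.1,0],[0,0,0,0]],
])

```text
t: 21.17
tool_pos: [0.52, -0.0782, 0.099]
orientation: [0.243, -3.132, -0.001]
force: [-0.0, 3.0, 1.1]
opening: 0.0119
```

Emit:
carry_out([
  [[0,0,0.1,0],[0,0,0.1,0],[0,0,0,0]],
])

```text
t: 21.42
tool_pos: [0.52, -0.0782, 0.0971]
orientation: [0.241, -3.132, -0.001]
force: [-1.3, 3.3, 1.2]
opening: 0.0118
```

Emit:
carry_out([
  [[0,0,0.1,0],[0,0,0.1,0],[0,0,0,0]],
])

```text
t: 21.67
tool_pos: [0.5201, -0.0783, 0.0952]
orientation: [0.241, -3.132, -0.0]
force: [-1.1, 4.7, 2.7]
opening: 0.0118
```

Emit:
carry_out([
  [[0,0,0.05,0],[0,0,0.05,0],[0,0,0,0]],
])

```text
t: 21.92
tool_pos: [0.5202, -0.0783, 0.0949]
orientation: [-0.241, 3.132, 0.0]
force: [-3.9, 4.7, 8.7]
opening: 0.0118
```

```bash
python3 - <<'E'
from h import *
s,T=tool();shot("wrist","w14.png");shot("side","s14.png");tool()
t=np.hstack([cv2.resize(cv2.imread("pics/s14.png")[170:250,296:376],(400,400),interpolation=3),cv2.resize(cv2.imread("pics/w14.png")[190:270,240:320],(400,400),interpolation=3)])
cv2.imwrite("pics/t14.png",t)
E
```

```text
t21.92 pos [ 0.5202 -0.0783  0.0949] yaw -171.21 zax [ 0.0001  0.0002 -1.    ] q [-0.247   0.0426  1.8401  0.0002  1.2588 -1.9713] F [-3.9355  4.686   8.6564] M [ 1.0604  0.5859 -0.0146] op 0.011811471826006146
t22.02 pos [ 0.5202 -0.0783  0.0949] yaw -171.21 zax [ 0.0001  0.0002 -1.    ] q [-0.247   0.0426  1.8401  0.0002  1.2588 -1.9712] F [-2.8717  4.8952  8.7195] M [1.153  0.5357 0.0117] op 0.011525053283815955
```

View pics/t14.png

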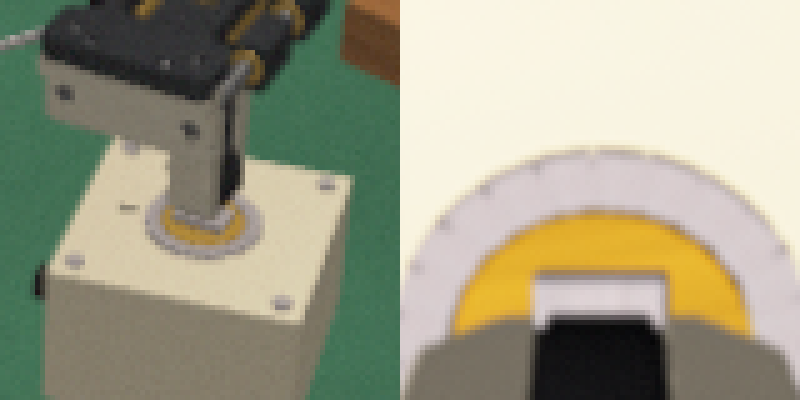

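The collar lies flush on the plug face at 8.7 N. Now I turn clockwise.

Emit:
carry_out([
  [[0,0,0,5],[0,0,0,6],[0,0,0,6],[0,0,0,6],[0,0,0,6],[0,0,0,6],[0,0,0,0]],
])

```text
t: 22.6
tool_pos: [0.5203, -0.0782, 0.0949]
orientation: [0.723, 3.057, 0.001]
force: [-3.4, 4.7, 8.2]
opening: 0.0118
```

```bash
python3 - <<'E'
from h import *
s,T=tool()
E
```

```text
t22.60 pos [ 0.5203 -0.0782  0.0949] yaw 153.4 zax [ 0.0004  0.0002 -1.    ] q [-0.2469  0.0426  1.8401  0.0003  1.2585 -1.3536] F [-3.4152  4.7357  8.1574] M [1.0715 0.4044 0.0781] op 0.01175574452378735
```

Emit:
carry_out([
  [[0,0,0,6],[0,0,0,6],[0,0,0,6],[0,0,0,6],[0,0,0,6],[0,0,0,6],[0,0,0,4],[0,0,0,0]],
])

```text
t: 23.27
tool_pos: [0.5203, -0.0783, 0.0949]
orientation: [1.722, 2.627, 0.001]
force: [-3.5, 4.3, 8.3]
opening: 0.0118
```

```bash
python3 - <<'E'
from h import *
s,T=tool()
E
```

```text
t23.27 pos [ 0.5203 -0.0783  0.0949] yaw 113.52 zax [ 0.0005  0.0001 -1.    ] q [-0.2469  0.0426  1.8401  0.0002  1.2584 -0.6575] F [-3.5049  4.3122  8.3388] M [0.9607 0.3954 0.1185] op 0.011750897689210766
```

Emit:
carry_out([
  [[0,0,0,2],[0,0,0,2],[0,0,0,2],[0,0,0,0]],
])

```text
t: 23.6
tool_pos: [0.5203, -0.0783, 0.0949]
orientation: [1.854, 2.536, 0.001]
force: [-3.2, 4.6, 8.2]
opening: 0.012
```

```bash
python3 - <<'E'
from h import *
s,T=tool()
E
```

```text
t23.60 pos [ 0.5203 -0.0783  0.0949] yaw 107.66 zax [ 0.0005  0.0001 -1.    ] q [-0.247   0.0426  1.8401  0.0002  1.2584 -0.5553] F [-3.2164  4.6309  8.1785] M [0.9072 0.403  0.1234] op 0.012031145821191273
```

Emit:
carry_out([
  [[0,0,0,1.5],[0,0,0,1.5],[0,0,0,0]],
])

```text
t: 23.85
tool_pos: [0.5203, -0.0783, 0.0949]
orientation: [1.919, 2.487, 0.001]
force: [-1.8, 4.4, 7.2]
opening: 0.012
```

```bash
python3 - <<'E'
from h import *
s,T=tool();shot("scene","c15.png");shot("side","s15.png");shot("wrist","w15.png")
t=np.hstack([cv2.resize(cv2.imread("pics/s15.png")[170:270,276:376],(400,400),interpolation=3),cv2.resize(cv2.imread("pics/w15.png")[180:280,230:330],(400,400),interpolation=3)])
cv2.imwrite("pics/t15.png",t);tool()
E
```

```text
t23.85 pos [ 0.5203 -0.0783  0.0949] yaw 104.7 zax [ 0.0005  0.0001 -1.    ] q [-0.247   0.0426  1.8401  0.0002  1.2584 -0.5036] F [-1.7624  4.3543  7.2037] M [0.9147 0.4065 0.0937] op 0.012001184597916586
t24.00 pos [ 0.5203 -0.0783  0.0949] yaw 104.8 zax [ 0.0005  0.0001 -1.    ] q [-0.247   0.0426  1.8401  0.0002  1.2584 -0.5052] F [-1.6857  5.2216  7.451 ] M [0.8949 0.4524 0.1148] op 0.011524733841119577
```

View pics/t15.png

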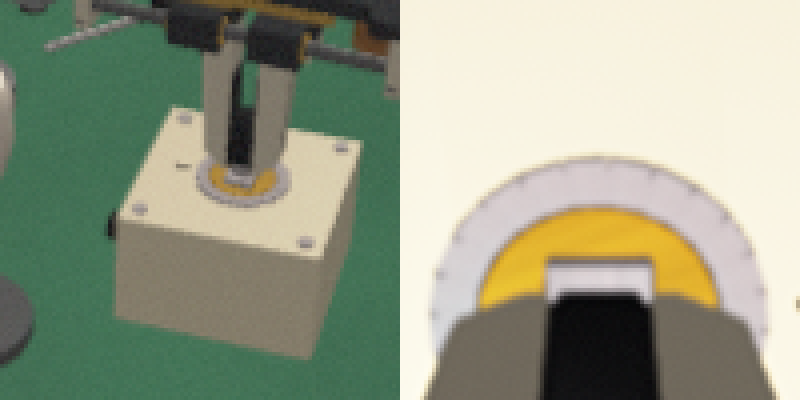

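View pics/c15.png

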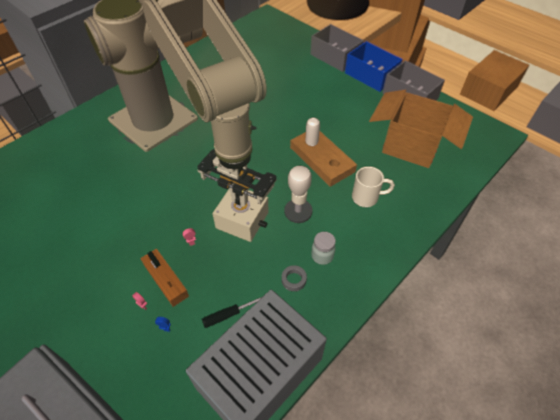

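Emit:
carry_out([
  [[0,0,0,1.5],[0,0,0,1.5],[0,0,0,0],[0,0,0,0],[0,0,0,0],[0,0,0,0]],
])

```text
t: 24.5
tool_pos: [0.5203, -0.0783, 0.0949]
orientation: [1.981, 2.438, 0.001]
force: [-2.9, 4.8, 8.2]
opening: 0.0114
```

```bash
python3 - <<'E'
from h import *
s,T=tool();shot("wrist","w16.png");s,T=tool()
cv2.imwrite("pics/w16c.png",cv2.resize(cv2.imread("pics/w16.png")[200:290,235:325],(600,600),interpolation=3))
E
```

```text
t24.50 pos [ 0.5203 -0.0783  0.0949] yaw 101.8 zax [ 0.0005  0.0001 -1.    ] q [-0.2469  0.0426  1.8401  0.0002  1.2584 -0.4529] F [-2.9088  4.8441  8.2434] M [0.9742 0.4458 0.1569] op 0.011420932349620654
t24.55 pos [ 0.5203 -0.0783  0.0949] yaw 101.79 zax [ 0.0005  0.0001 -1.    ] q [-0.247   0.0426  1.8401  0.0002  1.2584 -0.4529] F [-2.3045  4.8856  7.0213] M [0.876  0.4606 0.0562] op 0.011687541585942136
```

View pics/w16c.png

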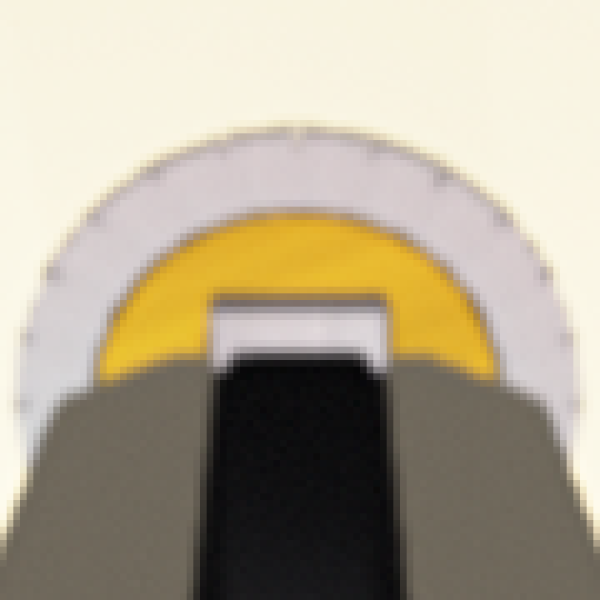

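```bash
python3 - <<'E'
from h import *
for i in range(6):
    robot.read_camera("wrist");s=robot.read_state();print(s["joint_torque"][5].round(4),s["wrist_torque"][2].round(3))
E
```

```text
0.1125 0.105
0.1127 0.125
0.1126 0.12
0.1125 0.144
0.1124 0.08
0.1125 0.167
```

Emit:
carry_out([
  [[0,0,0,1.5],[0,0,0,1.5],[0,0,0,0],[0,0,0,0]],
])

```text
t: 25.18
tool_pos: [0.5204, -0.0783, 0.0949]
orientation: [2.044, 2.385, 0.001]
force: [-3.3, 5.0, 8.3]
opening: 0.0119
```

```bash
python3 - <<'E'
from h import *
for i in range(6):
    robot.read_camera("wrist");s=robot.read_state();print(s["joint_torque"][5].round(4),s["wrist_torque"][2].round(3))
tool()
E
```

```text
0.1813 0.169
0.1566 0.156
0.1509 0.154
0.1496 0.157
0.1494 0.098
0.1494 0.147
t25.48 pos [ 0.5204 -0.0783  0.0949] yaw 98.8 zax [ 0.0006  0.0001 -1.    ] q [-0.2469  0.0426  1.8401  0.0002  1.2583 -0.4006] F [-2.4242  4.4409  7.2579] M [0.8959 0.4591 0.1469] op 0.012003361680941297
```

Joint 6 torque rose from 0.1125 to 0.149 N m over 3°. The spring alone would add about 0.002, so the plug is at its stop. The key is still home with 7–8 N of push. Handing in.

```bash
python3 - <<'E'
from h import *
print(robot.close_job()); tool()
E
```

```text
the job is handed in; nothing more can be done
None
the job is handed in; nothing more can be done
```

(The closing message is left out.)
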